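# Load the cryostat measurement mainframe and sample socket

## Task

Get the cryostat's measurement electronics ready for the next run: before plugging anything in, switch the bench isolator off (lever towards the robot); then slide every plug-in module lying on the bench fully home into the mainframe bay of its own colour, front plate flush with the mainframe, seat the sample carrier fully in its socket and swing the locking lever down shut over it. When all of that is in place, switch the isolator back on (lever away from the robot), and leave the other things on the bench standing where they are.

Things in the scene. Friction and masses are not known exactly. Their poses are not given: they have to be found in the camera images.
- module_blue: Loose plug-in module, may be absent: slab 120 (x 0..120) x 56 x 12 mm, grey with green board; at its -x end a blue front plate 60 wide x 30 high (x -6..0) and a blue upright pull fin 14 wide x 44 high (x -50..-6), to be gripped across y. All from z = 0. Origin: underside level, centre line, plate's rear face; x to the free end, z up. 130-200 g. Home: origin and axes on its bay point.
- module_yellow: Loose plug-in module, may be absent: slab 120 (x 0..120) x 56 x 12 mm, grey with green board; at its -x end a yellow front plate 60 wide x 30 high (x -6..0) and a yellow upright pull fin 14 wide x 44 high (x -50..-6), to be gripped across y. All from z = 0. Origin: underside level, centre line, plate's rear face; x to the free end, z up. 130-200 g. Home: origin and axes on its bay point.
- module_red: Loose plug-in module, may be absent: slab 120 (x 0..120) x 56 x 12 mm, grey with green board; at its -x end a red front plate 60 wide x 30 high (x -6..0) and a red upright pull fin 14 wide x 44 high (x -50..-6), to be gripped across y. All from z = 0. Origin: underside level, centre line, plate's rear face; x to the free end, z up. 130-200 g. Home: origin and axes on its bay point.
- mainframe: Half-rack mainframe, fixed, pale grey, dark top: 220 deep (x) x 230 wide x 80 mm high. Origin: centre of underside. The front (x = -110 mm) faces -x with 3 slots at 70 mm pitch, each 59 wide x 15 high and over 120 deep, floor 24 mm above the bench, mouth flared 4 to 6 mm over its first 8 mm. Colour patches on the top edge and front mark the bays: blue at +y, yellow middle, red at -y.
- bay_blue (a point): Mouth of the blue bay: centre of the slot's floor edge, in the plane of the mainframe's front face, 24 mm above the bench. x points into the slot, y left across it, z up.
- bay_yellow (a point): Mouth of the yellow bay: centre of the slot's floor edge, in the plane of the mainframe's front face, 24 mm above the bench. x points into the slot, y left across it, z up.
- bay_red (a point): Mouth of the red bay: centre of the slot's floor edge, in the plane of the mainframe's front face, 24 mm above the bench. x points into the slot, y left across it, z up.
- carrier: Sample carrier, loose: white block 60 (x) x 44 (y) x 40 mm high with a copper top, 140 to 240 g. Origin: centre of its underside. It may go into the socket either way round (half turn). Grip it across its 44 mm width near the top.
- socket (a point): Centre of the socket pocket's floor, 20 mm above the bench. Pocket 63 (x) x 47 (y) mm, 12 mm deep, chamfered rim 32 mm above the bench; a seated carrier's top is 60 mm above the bench. Black socket block 84 x 68 mm on a fixed black base plate 145 x 90 x 8 mm, placed differently each start. x points away from the robot to the locking lever's hinge; z up.
- clamp (a joint): Angle of the socket's locking lever (rad): 0 shut (level along -x, over the carrier's top), growing as it swings up, 1.57 upright, 1.8 its open limit. It stays where it is left (about 1 N at the ball moves it) and cannot shut on a carrier that is not fully down.
- clamp_grip (a point): Centre of the orange ball (20 mm across) at the end of the locking lever, 108 mm from the hinge. The lever is a steel bar 12 wide x 8 mm thick; the ball can be pinched across y from above and led along its arc.
- clamp_hinge (a point): Hinge of the locking lever: 58 mm beyond the socket's centre (+x of the socket), 67 mm above the bench; the axis runs along y. Axes as the socket's.
- isolator (a joint): Angle of the isolator's toggle lever (rad): 0 = off, leaning towards the robot (-x of its box); 1.0 = on, leaning away (+x). It stays where it is left (about 1 N at the ball moves it).
- isolator_tip (a point): Centre of the black ball (26 mm across) at the end of the isolator lever, 60 mm from its pivot. It can be pinched across y from above and led along its arc.
- isolator_pivot (a point): Pivot of the isolator lever, 77 mm above the bench, over the middle of the power box (fixed, grey with yellow top, 110 (x) x 80 (y) x 55 mm high, with a dark block 70 x 50 x 25 mm under the lever). The lever is upright at 0.5 rad; x points from off to on, the axis runs along y.
- amber_bottle: Bystander: amber glass bottle with blue cap, 72 mm diameter, 150 mm high, standing behind the socket. Origin: centre of its base.
- red_cap_jar: Bystander: small white jar with red cap, 52 mm diameter, 50 mm high. Origin: centre of its base.
- flange_ring: Bystander: steel ring lying flat, 56 mm across, 12 mm high. Origin: centre of its underside.
- centring_ring: Bystander: aluminium ring lying flat, 52 mm across, 10 mm high. Origin: centre of its underside.
- flange_stub: Bystander: steel flange with upright stub, 54 mm across, 50 mm high. Origin: centre of its base.
- tape_measure: Bystander: black tape measure 65 x 32 x 60 mm high. Origin: centre of its underside.
- screwdriver: Bystander: screwdriver lying at the right of the bench. Origin: its middle, underside.
Things that resemble listed ones, but are neither listed nor needed, are in the scene too. What is shaped like the module_red but pink or white is not meant.

How it is judged:
By the outcome, as a careful person would: the job done as asked, in the order asked, and still so for the second after the job is handed in, with the robot touching nothing.
Of module_blue, module_yellow, module_red only 2 to 3 are there at a start; the rules pass over those that are not, and their reading is None.
At some moment in a run one of module_blue, module_yellow, module_red, carrier may be knocked a few centimetres aside while the robot is not near it.
Once in a run the grip may slacken for a moment while it holds something.
It also fails if it takes over 210 s, if anything falls off the work surface, if the arm or the gripper's body presses on something with over 40 N, if the wrist force passes 120 N, or if a joint passes its speed limit or range.

## Robot

A 7-joint arm with a two-finger parallel gripper is mounted at the origin on the work surface. World frame = base frame: x ahead of the robot, y to its left, z up, the work surface at z = 0. Lengths are in m, angles in rad, forces in N, time in s.
With the tool pointing down it reaches from about 0.425 to 0.925 m from the base axis. Payload 6.8 kg.
Tool frame: the origin (TCP) lies at the centre of the arm's flange, where the gripper is bolted on; the fingertips stand 173 mm ahead of it and the grasp point (between the pads) lies 155 mm ahead of it (r.hold_point_z is the distance from the TCP to the grasp point, in m); z points along the fingers, x is the direction in which the jaws open and shut, and the axes are right-handed (so a half turn about z gives the same grasp; the last joint's range is limited). The gripper opens to 85 mm and grips with 20 to 120 N. Pads are 22 mm wide; open, the fingers measure 114 mm over their backs; the gripper's body (76 mm by 85 mm) begins 54 mm behind the grasp point. The pads swing forward as they close: fully open they stand 13 mm farther back than shut.
Start: joints at [-1.44, 0.477, 0.022, 1.555, -0.011, 1.109, -0.083], TCP at [0.16, 0.656, 0.405] pointing down, gripper open.
Joint ranges: [-2.96, 2.96], [-0.34, 2.1], [-1.41, 1.46], [0.24, 2.44], [-1.37, 4.51], [0.17, 1.92], [-2.96, 2.96]. Speed limits (rad/s): [2.39, 2.39, 3.14, 3.14, 3.14, 3.14, 3.14].

## Interface

Orientations are given as a rotation vector (axis times angle).
In Python, from bench import r gives the robot as it stands.
- The arm moves only by the tool apply_moves, never from a script. Its arguments are lists of equal length, an entry for each row: "dp": the shift along the tool's x, y, z scaled (see below), a list of three; "twist": the turn, a rotation vector about the tool's x, y, z scaled (see below), a list of three; "jaw": the closure in counts, from 0 (fully open) to 255 (shut). In form: {"dp": [[x, y, z], ...], "twist": [[rx, ry, rz], ...], "jaw": [jaw, ...]}. A call has 1 to 20 rows; each row shifts and turns the pose as measured when the row begins, along the tool's axes as they then stand; what a row does not reach is not made up. The controller multiplies each number of a shift by 12 cm and each number of a turn by 120 degrees. A row lasts 1/10 s, in which the tool goes at most 50 mm and 8.59 degrees, less where a joint would pass 70% of its speed; a pose out of reach is approached as far as the arm can. A call with a number of a shift or a turn outside -1 to 1 is refused whole. A call with a gripper value outside its range is refused whole. The fingers move at their own pace and stop on an object; "grip_force" is the grip in N (left out, the last holds). Time passes only in rows, so rows that do not move let the fingers close. It gives the time, the measured TCP pose, the force and the opening at its end, in the units of the state.
- r.get_obs(): the state, without advancing time (a new reading comes with each control period).
- r.grab_frame(name): name is "scene" or "top" or "wrist"; returns a dict with "color" (384x512x3 uint8, red, green, blue), "z_map" (384x512 float32, m along the optical axis (not along the pixel's ray), 0 where there is no reading), "intrinsics" (3x3 intrinsics, pixels), "R" (3x3) and "t" (3): a world point X has camera coordinates R X + t; the wrist camera has in their place "hand_eye" (4x4, takes a point from camera to tool coordinates, whose origin is the TCP and whose axes are the tool frame's). Camera axes: x right, y down, z forward; pixel columns grow to the right and rows downward; lengths in m; the calibration is good to about 2 mm. A picture is of the moment at which its call begins: read the wrist's pose just before it.
- r.hand_in(): hands the job in, once; it reports no verdict.
The state is a dict: "clock": time; "joints": joint angles; "qvel": joint speeds; "tau": joint torques, N m; "tcp_pos": TCP position; "orientation": TCP orientation; "contact_force": force on the tool from outside, world axes, zero at the start; "moment": the same for the moment, N m; "grip_width": finger opening in m.
Only numpy, scipy, OpenCV 4.12 (cv2) and the standard library are available. Lean on these libraries where they do the work, as an engineer would, in place of code of your own. Each camera call takes 0.05 s, during which the arm holds its last target.

## Working session

There is one attempt and no reset: what is moved stays moved. The work goes in short steps, Python scripts to look and compute and a tool call to move; the robot and the scene stay as the last step left them, time stands still between calls to the robot, and variables do not carry over. Pictures are saved under pics/ and viewed, and the job is handed in when it is done.

Besides the shell and the picture viewer there is one more tool, called after "Emit:" by a JSON object that holds its "name" and its "arguments". apply_moves: Moves the arm, as the interface text tells. Shifts and turns lie within -1 to 1; 1 stands for 12 cm of shift or 120 degrees of turn. Its arguments: {"type":"object","properties":{"dp":{"type":"array"},"twist":{"type":"array"},"jaw":{"type":"array"},"grip_force":{"type":"number"}},"required":["dp","twist","jaw"]}

```bash
ls; mkdir -p pics; python3 - <<'E'
from bench import r
import cv2
o=r.get_obs(); print({k:(v if not hasattr(v,'tolist') else [round(x,3) for x in v.tolist()]) for k,v in o.items()})
for n in ["scene","top","wrist"]:
    f=r.grab_frame(n); cv2.imwrite(f"pics/{n}0.png",f["color"][:,:,::-1])
    print(n,f["intrinsics"].tolist(), [ (f[k].round(3).tolist()) for k in ("R","t","hand_eye") if k in f])
E
```

```text
pics
{'clock': 0.0, 'joints': [-1.44, 0.478, 0.022, 1.556, -0.011, 1.109, -0.083], 'qvel': [0.001, -0.001, -0.002, 0.001, -0.0, 0.0, 0.001], 'tau': [-0.001, -59.645, 1.608, -28.119, 0.013, 0.009, -0.0], 'tcp_pos': [0.16, 0.656, 0.404], 'orientation': [2.469, 1.94, -0.002], 'contact_force': [0.358, 0.439, 0.374], 'moment': [0.038, 0.015, 0.043], 'grip_width': 0.08554227923881912}
scene [[382.42888474758087, 0.0, 263.6430563232517], [0.0, 382.42888474758087, 187.5537480152105], [0.0, 0.0, 1.0]] [[[-0.831, 0.556, -0.012], [0.387, 0.563, -0.731], [-0.4, -0.612, -0.683]], [0.409, -0.087, 1.354]]
top [[350.93794945713097, 0.0, 253.89183891209927], [0.0, 350.93794945713097, 194.11603632850918], [0.0, 0.0, 1.0]] [[[-0.008, -1.0, -0.009], [-0.985, 0.01, -0.173], [0.173, 0.008, -0.985]], [0.007, 0.478, 1.048]]
wrist [[296.15672815472203, 0.0, 255.46338226240152], [0.0, 296.15672815472203, 191.48488971098502], [0.0, 0.0, 1.0]] [[[1.0, 0.001, 0.001, -0.001], [-0.001, 0.945, 0.327, -0.084], [-0.0, -0.327, 0.945, 0.03], [0.0, 0.0, 0.0, 1.0]]]
```

View pics/scene0.png

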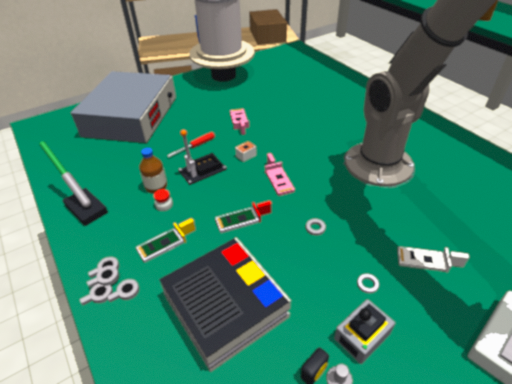

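View pics/top0.png

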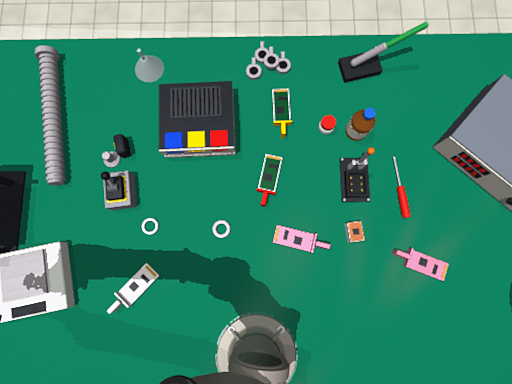

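View pics/wrist0.png

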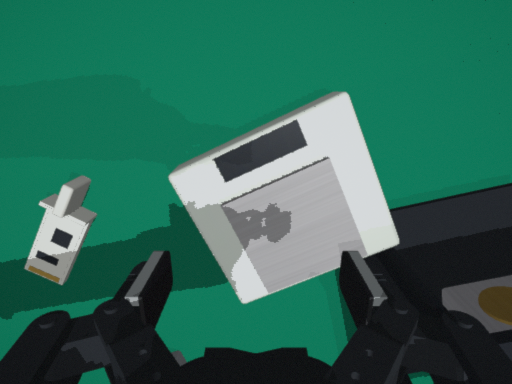

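```bash
cat > h.py <<'E'
from bench import r
import numpy as np, cv2
from scipy.spatial.transform import Rotation as Ro
def pose():
    o=r.get_obs(); return np.array(o["tcp_pos"]),Ro.from_rotvec(o["orientation"]),o
def grab(name):
    p,R,o=pose(); f=r.grab_frame(name); K=f["intrinsics"]
    if name=="wrist":
        H=np.array(f["hand_eye"]); T=np.eye(4);T[:3,:3]=R.as_matrix();T[:3,3]=p
        C=T@H; Rc=C[:3,:3]; c=C[:3,3]
    else:
        Rc=np.array(f["R"]).T; c=-Rc@np.array(f["t"])
    f["Rc"]=Rc; f["c"]=c
    h,w=f["z_map"].shape; u,v=np.meshgrid(np.arange(w),np.arange(h))
    d=np.stack([(u-K[0,2])/K[0,0],(v-K[1,2])/K[1,1],np.ones_like(u,float)],-1)@Rc.T
    f["ray"]=d; f["P"]=c+d*f["z_map"][...,None]; f["P"][f["z_map"]==0]=np.nan
    f["hsv"]=cv2.cvtColor(f["color"],cv2.COLOR_RGB2HSV)
    return f
def onplane(f,u,v,z):
    K=f["intrinsics"]; d=f["Rc"]@np.array([(u-K[0,2])/K[0,0],(v-K[1,2])/K[1,1],1.]); 
    return f["c"]+d*(z-f["c"][2])/d[2]
def save(f,name,box=None,s=1):
    im=f["color"][:,:,::-1]
    if box: im=im[box[1]:box[3],box[0]:box[2]]
    cv2.imwrite("pics/"+name,cv2.resize(im,None,fx=s,fy=s,interpolation=cv2.INTER_CUBIC))
def st():
    o=r.get_obs(); print("t",round(o["clock"],2),"tcp",np.round(o["tcp_pos"],4),"F",np.round(o["contact_force"],1),"w",round(o["grip_width"],4))
    M=Ro.from_rotvec(o["orientation"]).as_matrix(); print("tool x",M[:,0].round(3),"y",M[:,1].round(3),"z",M[:,2].round(3),"J",np.round(o["joints"],2))
E
python3 - <<'E'
from h import *
np.set_printoptions(precision=3,suppress=True)
f=grab("top")
for n,(u,v) in dict(yel_fin=(284,128),yel_end=(281,90),red_fin=(265,198),red_end=(272,158),carrier=(355,232),sock=(354,180),ball=(371,152),iso=(107,176),isobox=(120,200),mfBlue=(173,140),mfRed=(219,138),bench=(200,260)).items():
    print(n,f["P"][v,u],f["hsv"][v,u])
save(f,"c1.png",(230,70,400,270),4); save(f,"c2.png",(80,70,260,240),4)
E
```

```text
yel_fin [ 0.692 -0.096  0.043] [ 29 255 255]
yel_end [ 0.838 -0.091  0.013] [ 19 182 244]
red_fin [ 0.465 -0.031  0.045] [  0 225 255]
red_end [ 0.602 -0.057  0.012] [ 20 163 191]
carrier [ 0.358 -0.303  0.042] [90 48 74]
sock [ 0.524 -0.316  0.021] [110  16  48]
ball [ 0.567 -0.32   0.184] [ 14 233 246]
iso [0.518 0.422 0.138] [120  27  28]
isobox [0.462 0.413 0.056] [ 30 217 255]
mfBlue [0.643 0.25  0.081] [112 227 243]
mfRed [0.649 0.109 0.079] [  0 227 246]
bench [0.278 0.173 0.001] [ 81 213  79]
```

```bash
python3 - <<'E'
from h import *
f=grab("scene"); save(f,"c3.png",(130,100,310,270),4); save(f,"c4.png",(280,280,410,384),5)
E
```

```text
(no output)
```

View pics/c1.png

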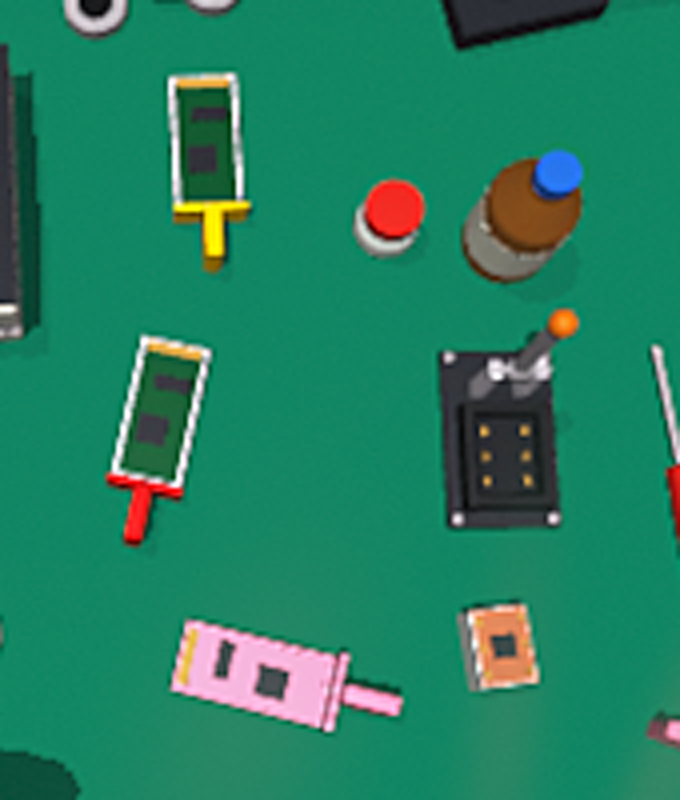

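View pics/c2.png

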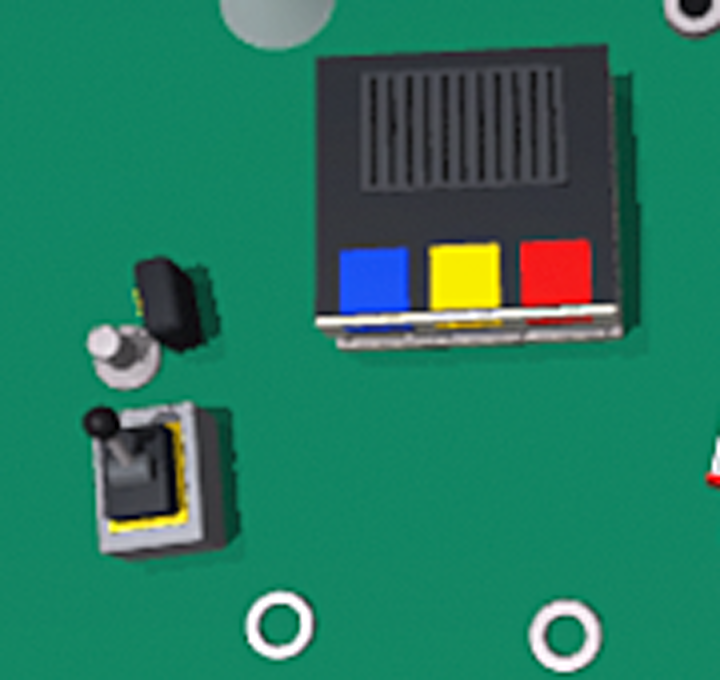

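View pics/c3.png

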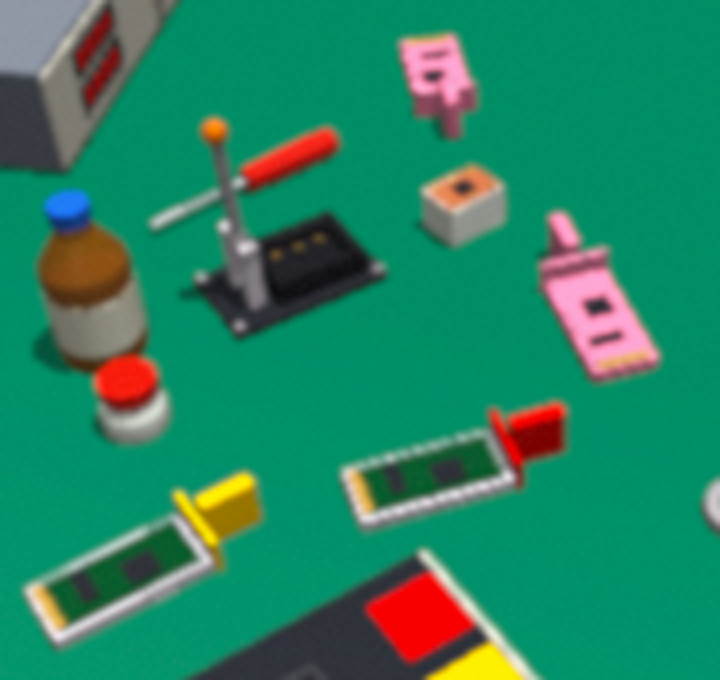

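View pics/c4.png

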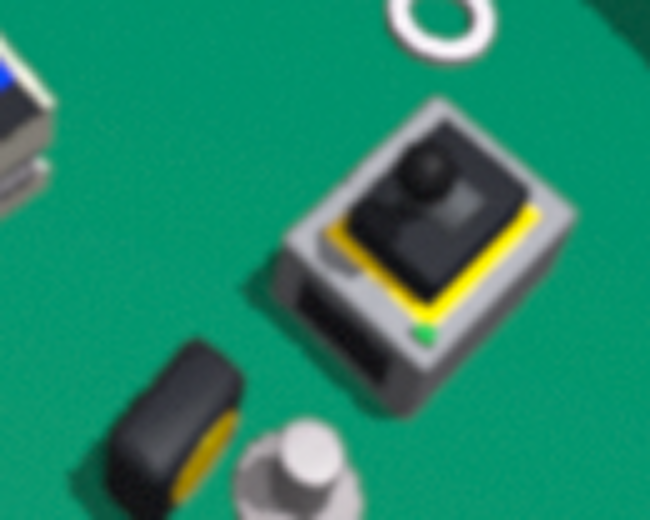

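```bash
cat >> h.py <<'E'
def rect(P):
    (c,s,a)=cv2.minAreaRect((P[:,:2]*1000).astype(np.float32)); return np.round(c,1),np.round(s,1),round(a,1)
def pts(f,box,zr,col=None):
    """box: xmin,xmax,ymin,ymax"""
    P=f["P"]; m=(P[...,0]>box[0])&(P[...,0]<box[1])&(P[...,1]>box[2])&(P[...,1]<box[3])&(P[...,2]>zr[0])&(P[...,2]<zr[1])
    if col is not None:
        h=f["hsv"]; lo,hi,s=col; hh=h[...,0].astype(int)
        m&=((hh>=lo)&(hh<=hi) if lo<=hi else ((hh>=lo)|(hh<=hi)))&(h[...,1]>=s)
    return P[m]
E
python3 - <<'E'
from h import *
np.set_printoptions(precision=4,suppress=True)
from scipy.optimize import least_squares
def sph(P,rad):
    s=least_squares(lambda c:np.linalg.norm(P-c,axis=1)-rad,P.mean(0)-[0,0,.01],loss='soft_l1',f_scale=.002); return s.x, len(P)
for n in ["top","scene"]:
    f=grab(n); print(n)
    print(" iso ball",sph(pts(f,(.4,.58,.35,.48),(.118,.16)),.013))
    print(" isobox",rect(pts(f,(.38,.60,.33,.50),(.045,.062))))
    print(" isodark",rect(pts(f,(.38,.60,.33,.50),(.074,.09))))
    print(" clampball",sph(pts(f,(.5,.65,-.4,-.25),(.165,.21)),.01))
    P=pts(f,(.4,.62,-.42,-.22),(.004,.013));print(" plate",rect(P))
    P=pts(f,(.4,.62,-.42,-.22),(.028,.036));print(" sockblock",rect(P))
    P=pts(f,(.30,.45,-.38,-.25),(.036,.05));print(" carrier",rect(P),P[:,2].mean())
    P=pts(f,(.6,.92,.0,.33),(.072,.09));print(" mf",rect(P),P[:,2].mean(), P[:,:2].min(0))
    for c,l in (("blue",(105,125,150)),("yel",(25,35,150)),("red",(175,5,150))):
        P=pts(f,(.6,.92,.0,.33),(.07,.09),l);print(" patch",c,rect(P))
    P=pts(f,(.6,.9,-.2,-.0),(.006,.05));print(" yel",rect(P))
    P=pts(f,(.6,.9,-.2,-.0),(.036,.05));print(" yelfin",rect(P))
    P=pts(f,(.4,.65,-.2,.04),(.006,.05));print(" red",rect(P))
    P=pts(f,(.4,.65,-.2,.04),(.036,.05));print(" redfin",rect(P))
st()
E
```

```text
top
 iso ball (array([0.5202, 0.432 , 0.1321]), 72)
 isobox (array([522.2, 430.9]), array([163.1,  81. ]), 6.5)
 isodark (array([495.8, 427.6]), array([70. , 50.2]), 7.2)
 clampball (array([ 0.5734, -0.3192,  0.175 ]), 42)
 plate (array([ 509.6, -317.6]), array([192.1, 217.9]), 88.8)
 sockblock (array([ 521.5, -320.1]), array([103. ,  68.4]), 0.0)
 carrier (array([ 360. , -304.2]), array([59.6, 44.5]), 6.5) 0.04030883928213557
 mf (array([723.6, 183.5]), array([225.7, 233.7]), 1.3) 0.08048789426057402 [0.6091 0.065 ]
 patch blue (array([641.8, 228.6]), array([63.3, 94.1]), 4.1)
 patch yel (array([646.5, 180.9]), array([54.8, 53.3]), 1.3)
 patch red (array([644.2, 110.2]), array([63.9, 53.2]), 0.2)
 yel (array([747.2, -51.2]), array([144.6, 292.3]), 81.4)
 yelfin (array([693.4, -92.3]), array([13. , 43.9]), 89.3)
 red (array([529.5, -60.1]), array([194.4, 194.9]), 82.9)
 redfin (array([465.9, -26.9]), array([13.7, 43.2]), 75.4)
scene
 iso ball (array([0.5241, 0.4283, 0.1301]), 132)
 isobox (array([524.8, 428.4]), array([158.6,  80.7]), 7.4)
 isodark (array([501. , 425.4]), array([71.2
[... 260 characters left out ...]
901966199417034
 mf (array([727.2, 180.1]), array([222.3, 234.4]), 2.2) 0.07893598601693938 [0.6124 0.0591]
 patch blue (array([648.6, 246.6]), array([51.1, 59.6]), 3.4)
 patch yel (array([649.7, 176.8]), array([50.8, 55.8]), 2.2)
 patch red (array([653.5, 106.3]), array([51.9, 59.4]), 1.8)
 yel (array([753.1, -71.6]), array([304.4, 112.2]), 6.3)
 yelfin (array([699.7, -93.2]), array([17.6, 42.7]), 86.5)
 red (array([532.9, -45.3]), array([ 64.5, 168.2]), 76.6)
 redfin (array([471.6, -30.1]), array([16.4, 41.9]), 78.3)
t 0.35 tcp [0.1596 0.6558 0.4045] F [0.1 0.6 0.5] w 0.0856
tool x [ 0.237  0.972 -0.   ] y [ 0.972 -0.237 -0.   ] z [-0. -0. -1.] J [-1.44  0.48  0.02  1.56 -0.01  1.11 -0.08]
```

```bash
cat >> h.py <<'E'
import json
def plan(goals,nd=3,step=.045,rot=7.5):
    """goals: list of (pos, yaw_deg of tool x or None, jaw [,step]); tool kept pointing down"""
    p,R,o=pose(); p=p.copy(); dp=[];tw=[];jw=[]
    for g in goals:
        pos,yaw,jaw=g[:3]; s=g[3] if len(g)>3 else step
        pos=np.array(pos,float)
        if yaw is None: M=R.as_matrix(); yaw=np.degrees(np.arctan2(M[1,0],M[0,0]))
        c,sn=np.cos(np.radians(yaw)),np.sin(np.radians(yaw))
        G=Ro.from_matrix(np.array([[c,sn,0],[sn,-c,0],[0,0,-1.]]))
        rv=(R.inv()*G).as_rotvec()
        n=max(1,int(np.ceil(np.linalg.norm(pos-p)/s)),int(np.ceil(np.degrees(np.linalg.norm(rv))/rot)))
        d=(pos-p)/n
        for i in range(n):
            l=np.round(R.inv().apply(d)/.12,nd); t=np.round(np.degrees(rv/n)/120,nd)
            dp.append((l+0).tolist()); tw.append((t+0).tolist()); jw.append(jaw)
            p=p+R.apply(l*.12); R=R*Ro.from_rotvec(np.radians(t*120))
    print(len(dp),"rows"); 
    for k in range(0,len(dp),20): print(json.dumps({"dp":dp[k:k+20],"twist":tw[k:k+20],"jaw":jw[k:k+20]}))
E
python3 - <<'E'
from h import *
plan([((.49,.425,.405),97,0)])
E
```

```text
9 rows
{"dp": [[-0.135, 0.348, 0.0], [-0.149, 0.342, 0.0], [-0.163, 0.336, 0.0], [-0.176, 0.329, 0.0], [-0.189, 0.322, 0.0], [-0.201, 0.314, 0.0], [-0.214, 0.306, 0.0], [-0.226, 0.297, 0.0], [-0.237, 0.288, 0.0]], "twist": [[0.0, 0.0, -0.019], [0.0, 0.0, -0.019], [0.0, 0.0, -0.019], [0.0, 0.0, -0.019], [0.0, 0.0, -0.019], [0.0, 0.0, -0.019], [0.0, 0.0, -0.019], [0.0, 0.0, -0.019], [0.0, 0.0, -0.019]], "jaw": [0, 0, 0, 0, 0, 0, 0, 0, 0]}
```

Emit:
{"name": "apply_moves", "arguments": {"dp": [[-0.135,0.348,0.0],[-0.149,0.342,0.0],[-0.163,0.336,0.0],[-0.176,0.329,0.0],[-0.189,0.322,0.0],[-0.201,0.314,0.0],[-0.214,0.306,0.0],[-0.226,0.297,0.0],[-0.237,0.288,0.0],[0,0,0]], "twist": [[0.0,0.0,-0.019],[0.0,0.0,-0.019],[0.0,0.0,-0.019],[0.0,0.0,-0.019],[0.0,0.0,-0.019],[0.0,0.0,-0.019],[0.0,0.0,-0.019],[0.0,0.0,-0.019],[0.0,0.0,-0.019],[0,0,0]], "jaw": [0,0,0,0,0,0,0,0,0,0], "grip_force": 25}}

```text
clock: 1.35
tcp_pos: [0.502, 0.4204, 0.403]
orientation: [-2.059, -2.372, -0.001]
contact_force: [-0.3, -0.9, 0.5]
grip_width: 0.0853
```

```bash
cat >> h.py <<'E'
from scipy.optimize import least_squares
def sph(P,rad):
    s=least_squares(lambda c:np.linalg.norm(P-c,axis=1)-rad,P.mean(0)-[0,0,.01],loss='soft_l1',f_scale=.002); return s.x.round(4), len(P)
E
python3 - <<'E'
from h import *
st(); f=grab("wrist"); save(f,"w1.png")
np.set_printoptions(precision=4,suppress=True)
print(" iso ball",sph(pts(f,(.4,.58,.35,.48),(.118,.16)),.013))
print(" isodark",rect(pts(f,(.38,.60,.33,.50),(.072,.09))), rect(pts(f,(.38,.56,.33,.50),(.045,.062))))
E
```

```text
t 1.35 tcp [0.502  0.4204 0.403 ] F [-0.3 -0.9  0.5] w 0.0853
tool x [-0.141  0.99   0.001] y [0.99  0.141 0.   ] z [-0.     0.001 -1.   ] J [-0.83  0.44  0.05  1.61 -0.03  1.09  0.94]
 iso ball (array([0.5215, 0.4288, 0.1324]), 706)
 isodark (array([497. , 426.1]), array([70.1, 49.5]), 7.1) (array([496.9, 425.9]), array([109.8,  80.1]), 7.1)
```

View pics/w1.png

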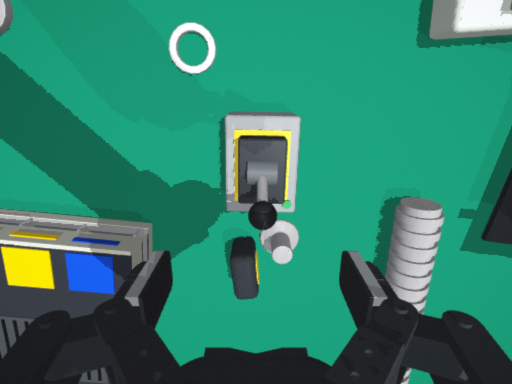

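```bash
python3 - <<'E'
from h import *
plan([((.5253,.4295,.33),97.1,0),((.5253,.4295,.287),97.1,0,.022)])
for a in np.linspace(.5,-.55,8): print(round(a,2),(60*np.sin(a)).round(1),(60*np.cos(a)).round(1))
E
```

```text
4 rows
{"dp": [[0.011, 0.112, 0.303], [0.013, 0.112, 0.303], [0.0, 0.0, 0.18], [0.0, 0.0, 0.18]], "twist": [[0.0, -0.001, 0.005], [0.0, -0.001, 0.005], [0.0, 0.0, 0.0], [0.0, 0.0, 0.0]], "jaw": [0, 0, 0, 0]}
0.5 28.8 52.7
0.35 20.6 56.4
0.2 11.9 58.8
0.05 3.0 59.9
-0.1 -6.0 59.7
-0.25 -14.8 58.1
-0.4 -23.4 55.3
-0.55 -31.4 51.2
```

Emit:
{"name": "apply_moves", "arguments": {"dp": [[0.011,0.112,0.303],[0.013,0.112,0.303],[0,0,0],[0.0,0.0,0.18],[0.0,0.0,0.18],[0,0,0]], "twist": [[0.0,-0.001,0.005],[0.0,-0.001,0.005],[0,0,0],[0.0,0.0,0.0],[0.0,0.0,0.0],[0,0,0]], "jaw": [0,0,0,0,0,0], "grip_force": 25}}

```text
clock: 2.0
tcp_pos: [0.5216, 0.436, 0.2887]
orientation: [-2.072, -2.355, -0.006]
contact_force: [-1.1, 0.6, 0.3]
grip_width: 0.0856
```

```bash
python3 - <<'E'
from h import *
st(); f=grab("wrist"); save(f,"w2.png")
plan([((.5253,.4295,.285),97.1,0)])
E
```

```text
t 2.0 tcp [0.5216 0.436  0.2887] F [-1.1  0.6  0.3] w 0.0856
tool x [-0.127  0.992  0.006] y [ 0.992  0.127 -0.   ] z [-0.001  0.006 -1.   ] J [-0.82  0.6   0.05  1.64 -0.04  0.9   0.94]
1 rows
{"dp": [[-0.062, 0.02, 0.045]], "twist": [[0.001, -0.004, 0.002]], "jaw": [0]}
```

View pics/w2.png

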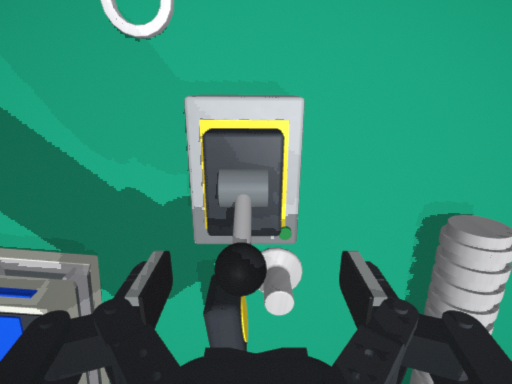

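Emit:
{"name": "apply_moves", "arguments": {"dp": [[-0.062,0.02,0.045],[0,0,0],[0,0,0],[0,0,0],[0,0,0],[0,0,0],[0,0,0],[0,0,0]], "twist": [[0.001,-0.004,0.002],[0,0,0],[0,0,0],[0,0,0],[0,0,0],[0,0,0],[0,0,0],[0,0,0]], "jaw": [0,120,220,255,255,255,255,255], "grip_force": 25}}

```text
clock: 2.85
tcp_pos: [0.5264, 0.4296, 0.2916]
orientation: [2.079, 2.353, 0.01]
contact_force: [0.6, -0.5, -0.5]
grip_width: 0.0239
```

```bash
python3 - <<'E'
from h import *
st()
E
```

```text
t 2.85 tcp [0.5264 0.4296 0.2916] F [ 0.6 -0.5 -0.5] w 0.0239
tool x [-0.123  0.992  0.003] y [0.992 0.123 0.006] z [ 0.006  0.004 -1.   ] J [-0.81  0.59  0.05  1.64 -0.03  0.9   0.95]
```

Emit:
{"name": "apply_moves", "arguments": {"dp": [[0,-0.068,-0.025],[0,-0.073,-0.015],[0,-0.074,-0.005],[0,-0.075,0.002],[0,-0.073,0.013],[0,-0.072,0.023],[0,-0.067,0.034],[0,-0.02,0.01],[0,0,0]], "twist": [[0,0,0],[0,0,0],[0,0,0],[0,0,0],[0,0,0],[0,0,0],[0,0,0],[0,0,0],[0,0,0]], "jaw": [255,255,255,255,255,255,255,255,255]}}

```text
clock: 3.75
tcp_pos: [0.4618, 0.4211, 0.2892]
orientation: [2.077, 2.348, 0.027]
contact_force: [3.7, -0.4, 2.3]
grip_width: 0.0239
```

```bash
python3 - <<'E'
from h import *
st();f=grab("wrist"); save(f,"w3.png")
E
```

```text
t 3.75 tcp [0.4618 0.4211 0.2892] F [ 3.7 -0.4  2.3] w 0.0239
tool x [-0.122  0.992  0.006] y [0.992 0.122 0.017] z [ 0.017  0.008 -1.   ] J [-0.88  0.52  0.05  1.79 -0.02  0.82  0.87]
```

View pics/w3.png

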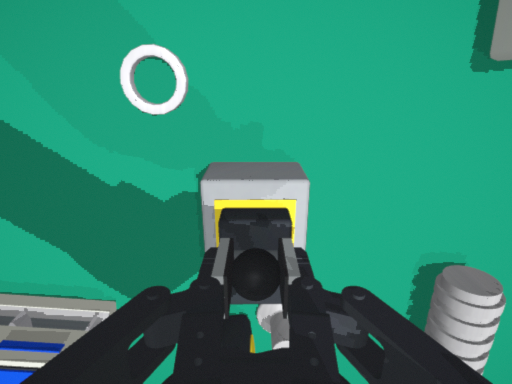

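Emit:
{"name": "apply_moves", "arguments": {"dp": [[0,0,0],[0,0,0],[0,0,-0.1],[0,0,-0.3],[0,0,-0.4],[0,0,-0.3],[0,0,0]], "twist": [[0,0,0],[0,0,0],[0,0,0],[0,0,0],[0,0,0],[0,0,0],[0,0,0]], "jaw": [150,0,0,0,0,0,0]}}

```text
clock: 4.5
tcp_pos: [0.4553, 0.422, 0.4245]
orientation: [2.076, 2.358, 0.008]
contact_force: [0.5, 0.9, -1.0]
grip_width: 0.0853
```

```bash
python3 - <<'E'
from h import *
st();f=grab("wrist"); save(f,"w4.png")
print(" iso ball",sph(pts(f,(.4,.58,.35,.48),(.118,.16)),.013))
plan([((.44,-.03,.36),77,0)])
E
```

```text
t 4.5 tcp [0.4553 0.422  0.4245] F [ 0.5  0.9 -1. ] w 0.0853
tool x [-0.126  0.992  0.003] y [0.992 0.126 0.004] z [ 0.004  0.004 -1.   ] J [-0.89  0.37  0.05  1.67 -0.02  1.09  0.87]
 iso ball (array([0.4687, 0.4224, 0.1306]), 583)
11 rows
{"dp": [[-0.338, -0.055, 0.047], [-0.34, -0.044, 0.047], [-0.341, -0.033, 0.047], [-0.342, -0.023, 0.047], [-0.342, -0.012, 0.047], [-0.342, -0.001, 0.047], [-0.342, 0.01, 0.047], [-0.342, 0.02, 0.047], [-0.341, 0.031, 0.047], [-0.34, 0.042, 0.047], [-0.338, 0.053, 0.047]], "twist": [[0.0, 0.0, 0.015], [0.0, 0.0, 0.015], [0.0, 0.0, 0.015], [0.0, 0.0, 0.015], [0.0, 0.0, 0.015], [0.0, 0.0, 0.015], [0.0, 0.0, 0.015], [0.0, 0.0, 0.015], [0.0, 0.0, 0.015], [0.0, 0.0, 0.015], [0.0, 0.0, 0.015]], "jaw": [0, 0, 0, 0, 0, 0, 0, 0, 0, 0, 0]}
```

View pics/w4.png

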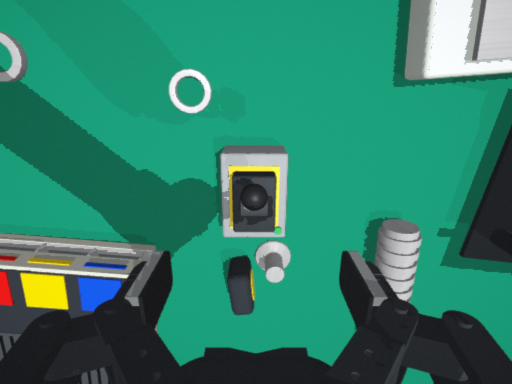

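```bash
python3 - <<'E'
from h import *
plan([((.60,.18,.42),92,0)])
E
```

```text
7 rows
{"dp": [[-0.307, 0.135, 0.002], [-0.306, 0.139, 0.002], [-0.304, 0.143, 0.002], [-0.302, 0.146, 0.002], [-0.3, 0.15, 0.002], [-0.298, 0.154, 0.002], [-0.296, 0.158, 0.002]], "twist": [[0.0, 0.0, 0.006], [0.0, 0.0, 0.006], [0.0, 0.0, 0.006], [0.0, 0.0, 0.006], [0.0, 0.0, 0.006], [0.0, 0.0, 0.006], [0.0, 0.0, 0.006]], "jaw": [0, 0, 0, 0, 0, 0, 0]}
```

Emit:
{"name": "apply_moves", "arguments": {"dp": [[-0.307,0.135,0.002],[-0.306,0.139,0.002],[-0.304,0.143,0.002],[-0.302,0.146,0.002],[-0.3,0.15,0.002],[-0.298,0.154,0.002],[-0.296,0.158,0.002],[0,0,0],[0,0,0]], "twist": [[0.0,0.0,0.006],[0.0,0.0,0.006],[0.0,0.0,0.006],[0.0,0.0,0.006],[0.0,0.0,0.006],[0.0,0.0,0.006],[0.0,0.0,0.006],[0,0,0],[0,0,0]], "jaw": [0,0,0,0,0,0,0,0,0]}}

```text
clock: 5.45
tcp_pos: [0.5994, 0.174, 0.4094]
orientation: [-2.165, -2.262, 0.024]
contact_force: [0.0, 1.6, -1.2]
grip_width: 0.0851
```

```bash
python3 - <<'E'
from h import *
np.set_printoptions(precision=4,suppress=True)
st();f=grab("wrist"); save(f,"w5.png")
P=pts(f,(.55,.80,.0,.33),(.072,.09));print(" mf",rect(P),P[:,2].mean(), P[:,:2].min(0),P[:,:2].max(0))
for c,l in (("blue",(105,125,150)),("yel",(25,35,150)),("red",(175,5,150))):
    P=pts(f,(.6,.92,.0,.33),(.07,.09),l);print(" patch",c,rect(P))
# front edge line
import collections
P=pts(f,(.55,.80,.0,.33),(.072,.09))
b=np.round(P[:,1]/.005).astype(int)
E_=np.array([[P[b==k,0].min(),k*.005] for k in np.unique(b) if (b==k).sum()>20]); print(E_[:,0]); print(np.polyfit(E_[2:-2,1],E_[2:-2,0],1))
print(P[:,1].min(),P[:,1].max())
E
```

```text
t 5.45 tcp [0.5994 0.174  0.4094] F [ 0.   1.6 -1.2] w 0.0851
tool x [-0.044  0.999 -0.003] y [ 0.999  0.044 -0.019] z [-0.018 -0.004 -1.   ] J [-0.51  0.4   0.17  1.68 -0.08  1.09  1.3 ]
 mf (array([708.3, 180.2]), array([190.4, 232.8]), 1.9) 0.08127981824056715 [0.6098 0.0613] [0.8    0.2991]
 patch blue (array([639.8, 248.3]), array([60.8, 54. ]), 1.1)
 patch yel (array([642.6, 177.8]), array([60.4, 53. ]), 2.2)
 patch red (array([644.1, 107.5]), array([59.1, 53.4]), 2.6)
[0.6177 0.6175 0.6175 0.6173 0.6171 0.6168 0.6166 0.6165 0.6163 0.616
 0.616  0.6157 0.6154 0.6155 0.6154 0.615  0.6148 0.6148 0.6143 0.6142
 0.6139 0.614  0.6134 0.6135 0.6132 0.6133 0.6132 0.6129 0.6128 0.6123
 0.6124 0.6119 0.6117 0.6119 0.6115 0.6114 0.6115 0.6112 0.6111 0.6106
 0.6107 0.6107 0.6103 0.6102 0.6101 0.6099 0.6098 0.6118 0.7675]
[-0.0351  0.6198]
0.06130343358056656 0.29912575816374565
```

View pics/w5.png

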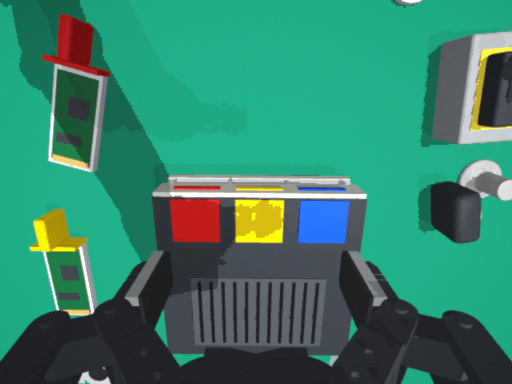

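```bash
python3 - <<'E'
from h import *
plan([((.445,-.03,.36),77,0)])
E
```

```text
6 rows
{"dp": [[-0.273, -0.225, 0.074], [-0.283, -0.213, 0.073], [-0.293, -0.199, 0.072], [-0.302, -0.186, 0.071], [-0.31, -0.172, 0.07], [-0.318, -0.158, 0.069]], "twist": [[-0.001, 0.001, 0.022], [-0.001, 0.001, 0.022], [-0.001, 0.001, 0.022], [-0.001, 0.001, 0.022], [-0.001, 0.001, 0.022], [-0.001, 0.001, 0.022]], "jaw": [0, 0, 0, 0, 0, 0]}
```

Emit:
{"name": "apply_moves", "arguments": {"dp": [[-0.273,-0.225,0.074],[-0.283,-0.213,0.073],[-0.293,-0.199,0.072],[-0.302,-0.186,0.071],[-0.31,-0.172,0.07],[-0.318,-0.158,0.069],[0,0,0],[0,0,0]], "twist": [[-0.001,0.001,0.022],[-0.001,0.001,0.022],[-0.001,0.001,0.022],[-0.001,0.001,0.022],[-0.001,0.001,0.022],[-0.001,0.001,0.022],[0,0,0],[0,0,0]], "jaw": [0,0,0,0,0,0,0,0]}}

```text
clock: 6.3
tcp_pos: [0.4353, -0.0251, 0.3538]
orientation: [-2.442, -1.951, 0.002]
contact_force: [0.7, 0.4, 0.8]
grip_width: 0.0854
```

```bash
python3 - <<'E'
from h import *
np.set_printoptions(precision=4,suppress=True)
st();f=grab("wrist"); save(f,"w6.png")
b=(.40,.66,-.12,.05)
print("fin",rect(pts(f,b,(.036,.05))),"slab",rect(pts(f,b,(.008,.016),(10,90,0))))
m=pts(f,b,(.009,.017));print(rect(m))
print("red",rect(pts(f,b,(.005,.05),(170,8,150))))
E
```

```text
t 6.3 tcp [ 0.4353 -0.0251  0.3538] F [0.7 0.4 0.8] w 0.0854
tool x [0.221 0.975 0.009] y [ 0.975 -0.221 -0.013] z [-0.011  0.012 -1.   ] J [-0.34  0.15  0.28  2.17 -0.07  0.85  1.34]
fin (array([466.8, -30. ]), array([13.5, 43.3]), 77.0) slab (array([529.2, -44.3]), array([ 57.6, 168. ]), 75.8)
(array([528.1, -44.7]), array([ 59.8, 170. ]), 76.6)
red (array([469.9, -30.9]), array([59.3, 50.4]), 76.7)
```

View pics/w6.png

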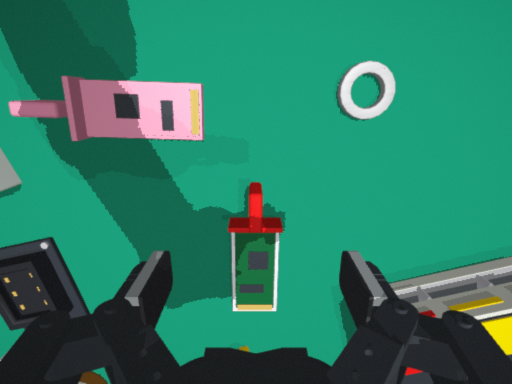

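```bash
python3 - <<'E'
from h import *
plan([((.4668,-.03,.26),76.8,0),((.4668,-.03,.235),76.8,0,.03)])
E
```

```text
4 rows
{"dp": [[0.004, 0.092, 0.259], [0.005, 0.091, 0.259], [0.006, 0.09, 0.26], [-0.001, 0.001, 0.209]], "twist": [[-0.002, -0.001, 0.001], [-0.002, -0.001, 0.001], [-0.002, -0.001, 0.001], [-0.001, -0.001, 0.001]], "jaw": [0, 0, 0, 0]}
```

Emit:
{"name": "apply_moves", "arguments": {"dp": [[0.004,0.092,0.259],[0.005,0.091,0.259],[0.006,0.09,0.26],[0.0,0.0,0.209],[0,0,0],[0,0,0]], "twist": [[-0.002,-0.001,0.001],[-0.002,-0.001,0.001],[-0.002,-0.001,0.001],[-0.001,-0.001,0.001],[0,0,0],[0,0,0]], "jaw": [0,0,0,0,0,0]}}

```text
clock: 6.95
tcp_pos: [0.4748, -0.0196, 0.2329]
orientation: [2.442, 1.972, 0.015]
contact_force: [-0.2, -0.4, 0.2]
grip_width: 0.0855
```

```bash
python3 - <<'E'
from h import *
np.set_printoptions(precision=4,suppress=True)
st();f=grab("wrist"); save(f,"w7.png")
b=(.40,.66,-.12,.05)
print("fin",rect(pts(f,b,(.038,.05))))
m=pts(f,b,(.009,.017));print(rect(m))
E
```

```text
t 6.95 tcp [ 0.4748 -0.0196  0.2329] F [-0.2 -0.4  0.2] w 0.0855
tool x [0.211 0.978 0.006] y [ 0.978 -0.211  0.008] z [ 0.009  0.004 -1.   ] J [-0.28  0.42  0.23  2.18 -0.18  0.56  1.45]
fin (array([466.7, -30.3]), array([14. , 43.4]), 76.9)
(array([520.3, -43.5]), array([ 59.9, 154.1]), 75.6)
```

View pics/w7.png

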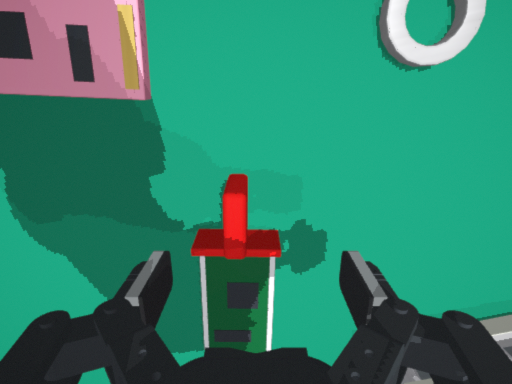

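```bash
python3 - <<'E'
from h import *
plan([((.4668,-.0302,.225),76.9,0,.02),((.4668,-.0302,.183),76.9,0,.021)])
E
```

```text
3 rows
{"dp": [[-0.101, -0.046, 0.067], [0.0, 0.0, 0.175], [0.0, 0.0, 0.175]], "twist": [[0.004, -0.003, 0.008], [0.0, 0.0, 0.0], [0.0, 0.0, 0.0]], "jaw": [0, 0, 0]}
```

Emit:
{"name": "apply_moves", "arguments": {"dp": [[-0.101,-0.046,0.067],[0,0,0],[0.0,0.0,0.175],[0.0,0.0,0.175],[0,0,0]], "twist": [[0.004,-0.003,0.008],[0,0,0],[0.0,0.0,0.0],[0.0,0.0,0.0],[0,0,0]], "jaw": [0,0,0,0,0]}}

```text
clock: 7.5
tcp_pos: [0.468, -0.0312, 0.1864]
orientation: [2.459, 1.948, 0.012]
contact_force: [-0.3, 0.3, 0.2]
grip_width: 0.0855
```

```bash
python3 - <<'E'
from h import *
st()
plan([((.4668,-.0302,.183),76.9,0,.021)])
E
```

```text
t 7.5 tcp [ 0.468  -0.0312  0.1864] F [-0.3  0.3  0.2] w 0.0855
tool x [0.229 0.973 0.003] y [ 0.973 -0.229  0.009] z [ 0.009  0.001 -1.   ] J [-0.23  0.5   0.2   2.21 -0.22  0.44  1.49]
1 rows
{"dp": [[0.005, -0.012, 0.028]], "twist": [[0.004, -0.001, -0.001]], "jaw": [0]}
```

Close on the fin, then lift.

Emit:
{"name": "apply_moves", "arguments": {"dp": [[0.005,-0.012,0.028],[0,0,0],[0,0,0],[0,0,0],[0,0,0],[0,0,0],[0,0,0],[0,0,0],[0,0,0]], "twist": [[0.004,-0.001,-0.001],[0,0,0],[0,0,0],[0,0,0],[0,0,0],[0,0,0],[0,0,0],[0,0,0],[0,0,0]], "jaw": [0,120,200,255,255,255,255,255,255], "grip_force": 80}}

```text
clock: 8.4
tcp_pos: [0.4679, -0.0305, 0.1869]
orientation: [2.46, 1.951, 0.008]
contact_force: [0.6, 0.1, 0.8]
grip_width: 0.0126
```

```bash
python3 - <<'E'
from h import *
st()
E
```

```text
t 8.4 tcp [ 0.4679 -0.0305  0.1869] F [0.6 0.1 0.8] w 0.0126
tool x [0.227 0.974 0.003] y [ 0.974 -0.227  0.005] z [ 0.005  0.002 -1.   ] J [-0.23  0.5   0.2   2.2  -0.22  0.45  1.49]
```

```bash
python3 - <<'E'
from h import *
plan([((.4668,-.0302,.235),76.9,255,.025),((.448,.101,.235),92,255,.03)],rot=4)
E
```

```text
7 rows
{"dp": [[0.001, -0.004, -0.201], [0.0, -0.004, -0.201], [0.206, -0.08, 0.0], [0.21, -0.069, 0.0], [0.213, -0.058, 0.0], [0.216, -0.047, 0.0], [0.218, -0.036, 0.0]], "twist": [[0.001, -0.001, 0.0], [0.001, -0.001, 0.0], [0.0, 0.0, -0.025], [0.0, 0.0, -0.025], [0.0, 0.0, -0.025], [0.0, 0.0, -0.025], [0.0, 0.0, -0.025]], "jaw": [255, 255, 255, 255, 255, 255, 255]}
```

Emit:
{"name": "apply_moves", "arguments": {"dp": [[0.001,-0.004,-0.201],[0.0,-0.004,-0.201],[0.206,-0.08,0.0],[0.21,-0.069,0.0],[0.213,-0.058,0.0],[0.216,-0.047,0.0],[0.218,-0.036,0.0],[0,0,0],[0,0,0]], "twist": [[0.001,-0.001,0.0],[0.001,-0.001,0.0],[0.0,0.0,-0.025],[0.0,0.0,-0.025],[0.0,0.0,-0.025],[0.0,0.0,-0.025],[0.0,0.0,-0.025],[0,0,0],[0,0,0]], "jaw": [255,255,255,255,255,255,255,255,255]}}

```text
clock: 9.3
tcp_pos: [0.446, 0.1047, 0.2354]
orientation: [-2.176, -2.265, 0.007]
contact_force: [-0.6, -0.7, -1.2]
grip_width: 0.013
```

```bash
python3 - <<'E'
from h import *
np.set_printoptions(precision=4,suppress=True)
st();f=grab("wrist"); save(f,"w8.png")
f2=grab("top"); save(f2,"t8.png",(140,70,320,270),4)
E
```

```text
t 9.3 tcp [0.446  0.1047 0.2354] F [-0.6 -0.7 -1.2] w 0.013
tool x [-0.04   0.999 -0.003] y [ 0.999  0.04  -0.004] z [-0.004 -0.003 -1.   ] J [-0.51  0.39  0.17  2.21 -0.12  0.56  1.36]
```

View pics/w8.png

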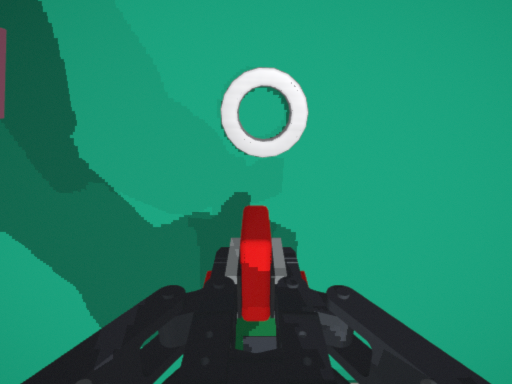

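View pics/t8.png

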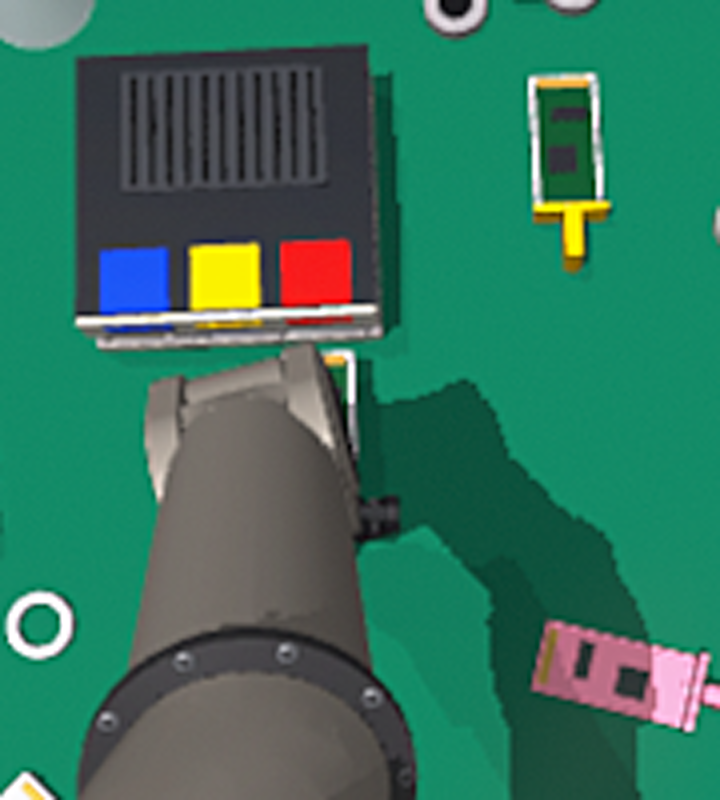

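```bash
cat >> h.py <<'E'
def held(col,zlo=.02):
    p,R,o=pose(); f=grab("wrist"); T=R.inv().apply
    P=f["P"].reshape(-1,3); Q=T(P-p); h=f["hsv"].reshape(-1,3); hh=h[:,0].astype(int); lo,hi,s=col
    c=((hh>=lo)&(hh<=hi) if lo<=hi else ((hh>=lo)|(hh<=hi)))&(h[:,1]>=s)&(np.abs(Q[:,0])<.05)&(np.abs(Q[:,1])<.12)&(Q[:,2]>.1)&(Q[:,2]<.22)
    q=Q[c]; zmin=np.percentile(q[:,2],3); top=q[q[:,2]<zmin+.006]
    A=np.c_[top[:,:2],np.ones(len(top))]; k=np.linalg.lstsq(A,top[:,2],rcond=None)[0]
    print("fin top (tool): rect",rect(top),"z",np.median(top[:,2]).round(4),"slope x,y",k[:2].round(3),len(top))
    return f,Q,c
E
python3 - <<'E'
from h import *
f,Q,c=held((170,8,150))
Qi=Q.reshape(384,512,3); 
for v in range(205,330,10): print(v,Qi[v,257].round(4),f["color"][v,257])
# scene view
g=grab("scene"); save(g,"s8.png",(180,160,420,320),3)
E
```

```text
fin top (tool): rect (array([ 2.1, -3.5]), array([42.2, 36.9]), 60.7) z 0.142 slope x,y [ 0.026 -0.018] 2494
205 [ 0.0005 -0.0029  0.2347] [ 94 107  82]
215 [ 1.000e-04 -2.330e-02  1.696e-01] [141  20  19]
225 [ 0.     -0.0234  0.1576] [142  19  19]
235 [-0.     -0.0238  0.1466] [143  17  19]
245 [-1.000e-04 -2.170e-02  1.414e-01] [229  30  30]
255 [-1.000e-04 -1.660e-02  1.419e-01] [236  33  30]
265 [-0.     -0.0113  0.1422] [236  29  29]
275 [-0.     -0.0065  0.1418] [159  18  16]
285 [-0.     -0.001   0.1421] [159  20  16]
295 [0.     0.0046 0.1423] [158  17  20]
305 [0.     0.0099 0.1419] [158  19  19]
315 [0.     0.016  0.1424] [177  22  23]
325 [0.0003 0.0526 0.1749] [18 80 45]
```

View pics/s8.png

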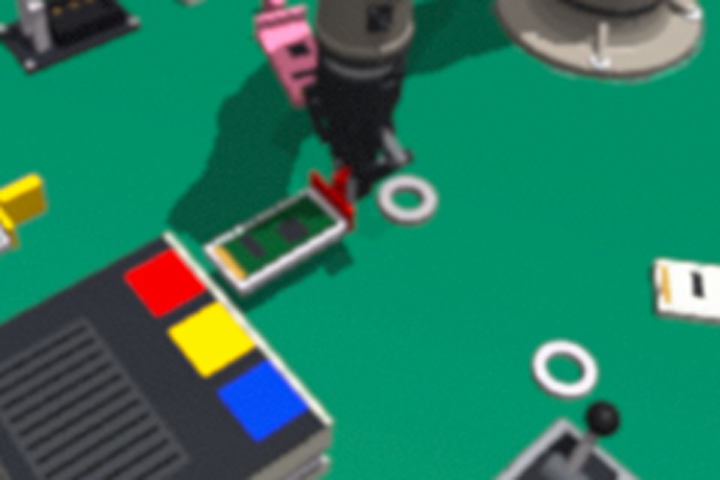

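```bash
python3 - <<'E'
from h import *
p,R,o=pose()
for n in ("scene","top"):
    f=grab(n); P=pts(f,(.475,.60,.03,.18),(.045,.075)); 
    print(n,rect(P),len(P))
    A=np.c_[P[:,:2]-[.53,.1],np.ones(len(P))]; 
    k=np.linalg.lstsq(A,P[:,2],rcond=None)[0]
    for _ in range(4):
        rs=P[:,2]-A@k; m=abs(rs)<.003; k=np.linalg.lstsq(A[m],P[m,2],rcond=None)[0]
    print(k.round(4),m.sum())
    B=pts(f,(.3,.6,-.05,.35),(-.01,.01)); A=np.c_[B[:,:2]-[.53,.1],np.ones(len(B))]; print("bench",np.linalg.lstsq(A,B[:,2],rcond=None)[0].round(4))
f=grab("wrist"); B=pts(f,(.3,.45,-.1,.2),(-.012,.006)); A=np.c_[B[:,:2]-[.45,.1],np.ones(len(B))]; print("bench wrist",np.linalg.lstsq(A,B[:,2],rcond=None)[0].round(4))
E
```

```text
scene (array([535.1, 105.9]), array([122. ,  59.1]), 2.0) 857
[-0.0031 -0.0046  0.0589] 707
bench [-0.0006  0.0003 -0.0015]
top (array([565.9,  92.7]), array([90.2, 44.2]), 38.6) 96
[-0.0626  0.1556  0.0636] 82
bench [-0.0002  0.0012  0.0001]
bench wrist [-0.0014  0.0003  0.0011]
```

```bash
python3 - <<'E'
from h import *
plan([((.448,.1009,.212),92,255,.02)])
E
```

```text
2 rows
{"dp": [[-0.012, 0.007, 0.098], [-0.012, 0.006, 0.098]], "twist": [[-0.001, 0.001, 0.001], [-0.001, 0.001, 0.001]], "jaw": [255, 255]}
```

Emit:
{"name": "apply_moves", "arguments": {"dp": [[-0.012,0.007,0.098],[-0.012,0.006,0.098],[0,0,0]], "twist": [[-0.001,0.001,0.001],[-0.001,0.001,0.001],[0,0,0]], "jaw": [255,255,255]}}

```text
clock: 9.95
tcp_pos: [0.4486, 0.0997, 0.2119]
orientation: [2.187, 2.255, 0.005]
contact_force: [-0.3, 0.2, -1.7]
grip_width: 0.0127
```

```bash
python3 - <<'E'
from h import *
st()
plan([((.448,.1009,.212),92,255,.02)])
plan([((.476,.1019,.212),92,255,.02)])
E
```

```text
t 9.95 tcp [0.4486 0.0997 0.2119] F [-0.3  0.2 -1.7] w 0.0127
tool x [-0.03   1.     0.002] y [1.    0.03  0.002] z [ 0.002  0.002 -1.   ] J [-0.48  0.44  0.15  2.21 -0.14  0.5   1.38]
1 rows
{"dp": [[0.01, -0.005, -0.001]], "twist": [[0.001, -0.001, -0.002]], "jaw": [255]}
2 rows
{"dp": [[0.006, 0.114, 0.0], [0.006, 0.114, 0.0]], "twist": [[0.001, 0.0, -0.001], [0.001, 0.0, -0.001]], "jaw": [255, 255]}
```

Emit:
{"name": "apply_moves", "arguments": {"dp": [[0.008,0.0,0.0],[0.004,0.11,0.0],[0.004,0.11,0.0],[0,0,0]], "twist": [[0.001,0.0,-0.002],[0.001,0.0,-0.001],[0.001,0.0,-0.001],[0,0,0]], "jaw": [255,255,255,255]}}

```text
clock: 10.35
tcp_pos: [0.4763, 0.1023, 0.2132]
orientation: [-2.175, -2.261, 0.003]
contact_force: [-0.1, -0.4, -1.2]
grip_width: 0.0131
```

```bash
python3 - <<'E'
from h import *
st()
g=grab("scene"); save(g,"s9.png",(180,200,320,320),5)
f=g; P=pts(f,(.475,.605,.03,.18),(.028,.052)); print(rect(P),np.median(P[:,2]))
plan([((.488,.1023,.212),92,255,.012)])
E
```

```text
t 10.35 tcp [0.4763 0.1023 0.2132] F [-0.1 -0.4 -1.2] w 0.0131
tool x [-0.039  0.999  0.002] y [ 0.999  0.039 -0.004] z [-0.004  0.002 -1.   ] J [-0.46  0.47  0.15  2.15 -0.14  0.54  1.4 ]
(array([539.6, 104.5]), array([127.9,  59.5]), 1.7) 0.03667915983525799
2 rows
{"dp": [[-0.001, 0.053, 0.004], [-0.001, 0.053, 0.004]], "twist": [[-0.001, 0.0, 0.001], [-0.001, 0.0, 0.001]], "jaw": [255, 255]}
```

View pics/s9.png

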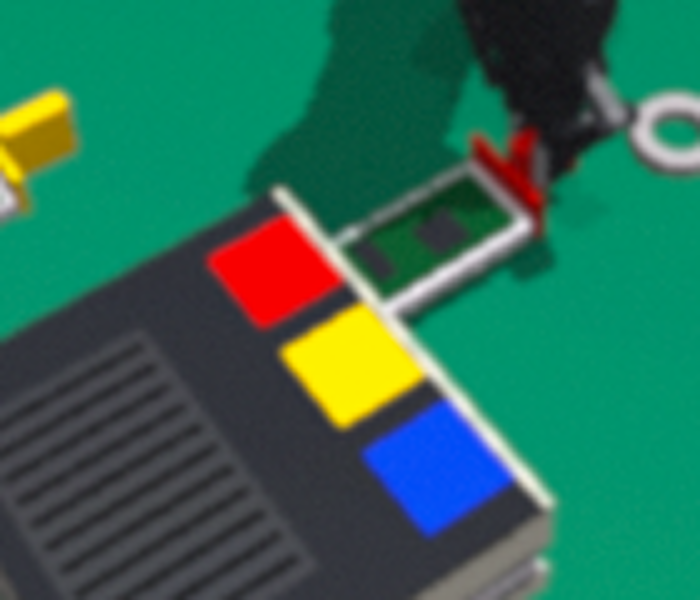

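Emit:
{"name": "apply_moves", "arguments": {"dp": [[-0.003,0.1,0.006],[0,0.1,0.002],[0,0,0]], "twist": [[-0.001,0.0,0.001],[-0.001,0.0,0.001],[0,0,0]], "jaw": [255,255,255]}}

```text
clock: 10.7
tcp_pos: [0.499, 0.1026, 0.212]
orientation: [-2.18, -2.257, 0.003]
contact_force: [-0.0, 1.1, -0.4]
grip_width: 0.0125
```

```bash
python3 - <<'E'
from h import *
st(); plan([((.53,.1038,.212),92,255,.015)])
E
```

```text
t 10.7 tcp [0.499  0.1026 0.212 ] F [-0.   1.1 -0.4] w 0.0125
tool x [-0.035  0.999  0.001] y [ 0.999  0.035 -0.004] z [-0.004  0.001 -1.   ] J [-0.45  0.49  0.15  2.1  -0.14  0.56  1.41]
3 rows
{"dp": [[0.0, 0.086, 0.0], [0.0, 0.086, 0.0], [0.0, 0.086, 0.0]], "twist": [[-0.001, 0.0, 0.0], [-0.001, 0.0, 0.0], [-0.001, 0.0, 0.0]], "jaw": [255, 255, 255]}
```

Emit:
{"name": "apply_moves", "arguments": {"dp": [[0,0.1,0],[0,0.1,0],[0,0.1,0],[0,0.1,0],[0,0,0]], "twist": [[-0.001,0.0,0.0],[-0.001,0.0,0.0],[0,0,0],[0,0,0],[0,0,0]], "jaw": [255,255,255,255,255]}}

```text
clock: 11.2
tcp_pos: [0.5514, 0.1044, 0.2118]
orientation: [-2.183, -2.259, -0.002]
contact_force: [-0.2, 0.3, -1.2]
grip_width: 0.0128
```

```bash
python3 - <<'E'
from h import *
st(); plan([((.58,.1055,.212),92,255,.015)])
E
```

```text
t 11.2 tcp [0.5514 0.1044 0.2118] F [-0.2  0.3 -1.2] w 0.0128
tool x [-0.035  0.999  0.001] y [0.999 0.035 0.001] z [ 0.001  0.001 -1.   ] J [-0.42  0.55  0.16  1.98 -0.14  0.62  1.44]
2 rows
{"dp": [[0.001, 0.119, -0.001], [0.001, 0.119, -0.001]], "twist": [[0.0, 0.0, 0.0], [0.0, 0.0, 0.0]], "jaw": [255, 255]}
```

Emit:
{"name": "apply_moves", "arguments": {"dp": [[0,0.1,0],[0,0.1,0],[0,0.06,0],[0,0.04,0],[0,0,0]], "twist": [[0,0,0],[0,0,0],[0,0,0],[0,0,0],[0,0,0]], "jaw": [255,255,255,255,255]}}

```text
clock: 11.7
tcp_pos: [0.5891, 0.1056, 0.2114]
orientation: [-2.182, -2.258, 0.0]
contact_force: [0.3, 1.3, 0.4]
grip_width: 0.0131
```

```bash
python3 - <<'E'
from h import *
st()
E
```

```text
t 11.7 tcp [0.5891 0.1056 0.2114] F [0.3 1.3 0.4] w 0.0131
tool x [-0.034  0.999  0.001] y [ 0.999  0.034 -0.001] z [-0.001  0.001 -1.   ] J [-0.4   0.6   0.16  1.89 -0.15  0.66  1.45]
```

Emit:
{"name": "apply_moves", "arguments": {"dp": [[0,0.02,0],[0,0.02,0],[0,0.02,0]], "twist": [[0,0,0],[0,0,0],[0,0,0]], "jaw": [255,255,255]}}

```text
clock: 12.0
tcp_pos: [0.5921, 0.1057, 0.2108]
orientation: [-2.176, -2.253, 0.015]
contact_force: [-8.0, -0.8, 10.6]
grip_width: 0.0129
```

```bash
python3 - <<'E'
from h import *
st()
E
```

```text
t 12.0 tcp [0.5921 0.1057 0.2108] F [-8.  -0.8 10.6] w 0.0129
tool x [-0.035  0.999  0.   ] y [ 0.999  0.035 -0.013] z [-0.013 -0.    -1.   ] J [-0.4   0.61  0.16  1.88 -0.15  0.68  1.45]
```

Emit:
{"name": "apply_moves", "arguments": {"dp": [[0,0,0],[0,0,0],[0,0,0],[0,0,-0.15],[0,0,-0.35],[0,-0.2,-0.35],[0,-0.4,-0.2],[0,-0.4,0],[0,0,0]], "twist": [[0,0,0],[0,0,0],[0,0,0],[0,0,0],[0,0,0],[0,0,0],[0,0,0],[0,0,0],[0,0,0]], "jaw": [180,150,150,150,100,0,0,0,0]}}

```text
clock: 12.9
tcp_pos: [0.4727, 0.1011, 0.3401]
orientation: [-2.176, -2.252, 0.016]
contact_force: [0.6, -1.4, 0.2]
grip_width: 0.0857
```

```bash
python3 - <<'E'
from h import *
st()
np.set_printoptions(precision=4,suppress=True)
g=grab("scene"); save(g,"s10.png",(180,200,320,320),5)
f=grab("wrist"); save(f,"w10.png")
b=(.5,.66,.05,.16)
print("fin",rect(pts(f,b,(.061,.073),(170,8,150))), "plate",rect(pts(f,b,(.048,.060),(170,8,150))))
P=pts(f,(.55,.80,.03,.33),(.074,.09)); q=np.round(P[:,1]/.01).astype(int)
E_=np.array([[P[q==k,0].min(),k*.01] for k in np.unique(q) if (q==k).sum()>20]); print(np.polyfit(E_[1:-1,1],E_[1:-1,0],1))
P=pts(f,b,(.05,.058),(170,8,150)); print(np.percentile(P[:,0],[1,50,99]))
E
```

```text
t 12.9 tcp [0.4727 0.1011 0.3401] F [ 0.6 -1.4  0.2] w 0.0857
tool x [-0.034  0.999  0.   ] y [ 0.999  0.034 -0.014] z [-0.014 -0.    -1.   ] J [-0.51  0.25  0.19  2.07 -0.07  0.84  1.33]
fin (array([591. , 105.5]), array([50.7, 51.4]), 3.2) plate (array([590.7, 105.2]), array([50.6, 58.7]), 2.6)
[0.1875 0.5917]
[0.566  0.611  0.6163]
```

View pics/s10.png

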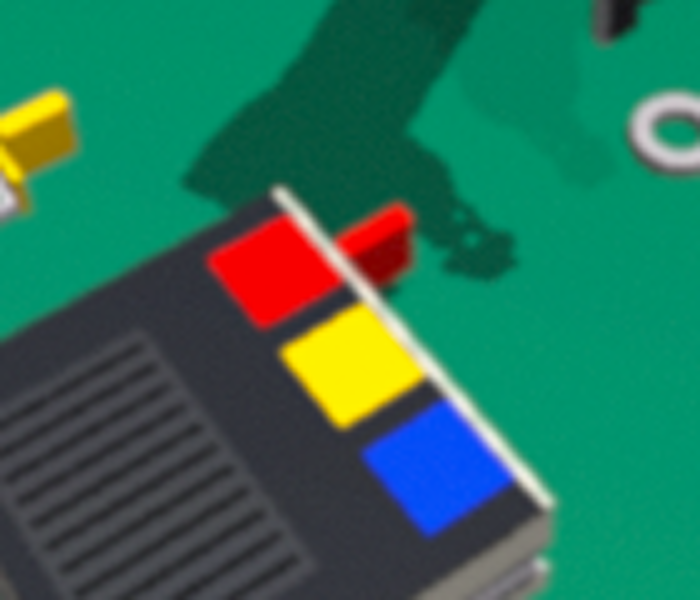

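View pics/w10.png

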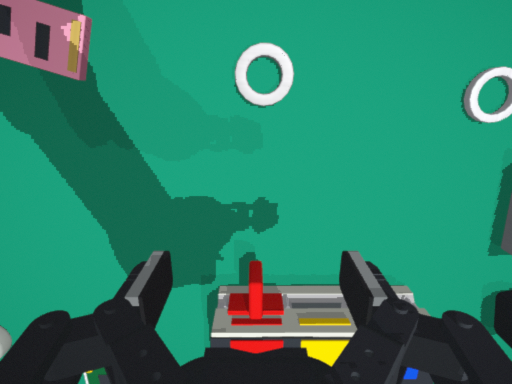

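```bash
python3 - <<'E'
from h import *
np.set_printoptions(precision=4,suppress=True)
f=grab("wrist"); save(f,"w11.png",(200,250,360,360),5)
P=f["P"]
for u in (233,240,278): print(u,[P[v,u].round(4).tolist() for v in range(286,330,4)])
plan([((.66,-.10,.40),90,0)])
E
```

```text
233 [[0.6179, 0.0794, 0.008], [0.6174, 0.08, 0.0163], [0.6122, 0.0809, 0.0303], [0.6109, 0.0815, 0.0388], [0.6111, 0.0819, 0.0451], [0.6119, 0.0823, 0.0505], [0.6134, 0.0826, 0.0549], [0.617, 0.0828, 0.0567], [0.6155, 0.0833, 0.0642], [0.6164, 0.0836, 0.0688], [0.6167, 0.084, 0.074]]
240 [[0.6169, 0.0879, 0.009], [0.6168, 0.0883, 0.0167], [0.6116, 0.0889, 0.0307], [0.6115, 0.0892, 0.0378], [0.6108, 0.0895, 0.0451], [0.6115, 0.0898, 0.0507], [0.6126, 0.0901, 0.0555], [0.6174, 0.0902, 0.0559], [0.6149, 0.0905, 0.0647], [0.6164, 0.0907, 0.0685], [0.6179, 0.0909, 0.0724]]
278 [[0.6161, 0.1341, 0.008], [0.616, 0.1335, 0.0157], [0.609, 0.1318, 0.0323], [0.6095, 0.1314, 0.0385], [0.61, 0.131, 0.0444], [0.6097, 0.1305, 0.0512], [0.612, 0.1304, 0.0547], [0.6159, 0.1305, 0.0562], [0.6138, 0.1297, 0.0645], [0.6139, 0.1293, 0.0699], [0.6161, 0.1292, 0.073]]
7 rows
{"dp": [[-0.248, 0.207, -0.072], [-0.247, 0.208, -0.072], [-0.246, 0.209, -0.072], [-0.245, 0.21, -0.072], [-0.244, 0.211, -0.072], [-0.243, 0.212, -0.072], [-0.242, 0.213, -0.072]], "twist": [[0.0, 0.0, 0.002], [0.0, 0.0, 0.002], [0.0, 0.0, 0.002], [0.0, 0.0, 0.002], [0.0, 0.0, 0.002], [0.0, 0.0, 0.002], [0.0, 0.0, 0.002]], "jaw": [0, 0, 0, 0, 0, 0, 0]}
```

View pics/w11.png

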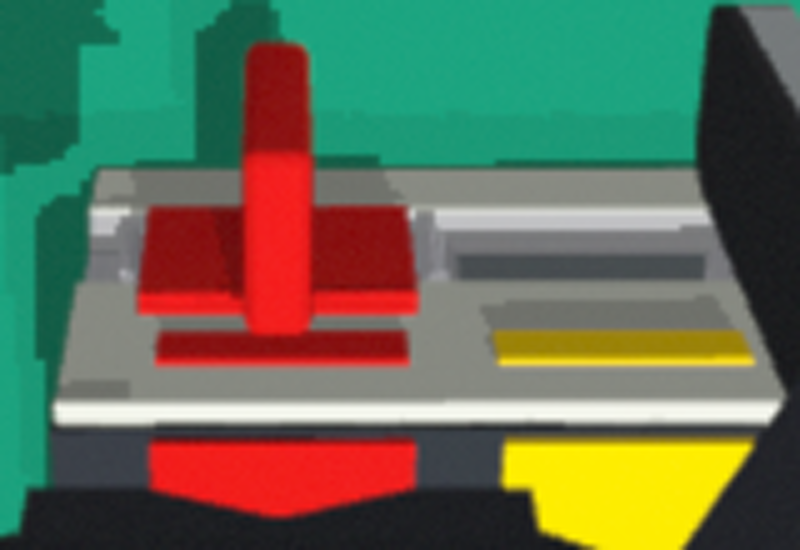

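Emit:
{"name": "apply_moves", "arguments": {"dp": [[-0.248,0.207,-0.072],[-0.247,0.208,-0.072],[-0.246,0.209,-0.072],[-0.245,0.21,-0.04],[-0.244,0.211,0],[-0.243,0.212,0],[-0.242,0.213,0],[0,0,0],[0,0,0]], "twist": [[0.0,0.0,0.002],[0.0,0.0,0.002],[0.0,0.0,0.002],[0.0,0.0,0.002],[0.0,0.0,0.002],[0.0,0.0,0.002],[0.0,0.0,0.002],[0,0,0],[0,0,0]], "jaw": [0,0,0,0,0,0,0,0,0]}}

```text
clock: 13.95
tcp_pos: [0.6785, -0.1082, 0.3663]
orientation: [2.213, 2.229, -0.01]
contact_force: [-0.2, 0.5, -0.1]
grip_width: 0.0854
```

```bash
python3 - <<'E'
from h import *
np.set_printoptions(precision=4,suppress=True)
st();f=grab("wrist"); save(f,"w12.png")
b=(.60,.9,-.2,.0)
print("fin",rect(pts(f,b,(.036,.055),(22,38,150))),"all",rect(pts(f,b,(.007,.055))))
print("slab",rect(pts(f,b,(.007,.018))))
E
```

```text
t 13.95 tcp [ 0.6785 -0.1082  0.3663] F [-0.2  0.5 -0.1] w 0.0854
tool x [-0.007  1.    -0.005] y [ 1.     0.007 -0.004] z [-0.004 -0.005 -1.   ] J [-0.13  0.54  0.29  1.57 -0.16  1.05  1.78]
fin (array([695.3, -94.5]), array([43.7, 14. ]), 1.5) all (array([799.7, -83.9]), array([246.3,  95.8]), 21.1)
slab (array([799.7, -83.9]), array([246.3,  95.8]), 21.1)
```

View pics/w12.png

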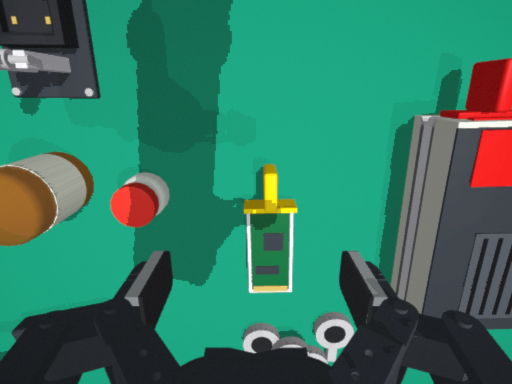

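```bash
python3 - <<'E'
from h import *
plan([((.6953,-.0945,.235),91.5,0)])
E
```

```text
3 rows
{"dp": [[0.041, 0.049, 0.364], [0.04, 0.049, 0.364], [0.039, 0.048, 0.365]], "twist": [[-0.001, 0.001, -0.003], [-0.001, 0.001, -0.003], [-0.001, 0.001, -0.003]], "jaw": [0, 0, 0]}
```

Emit:
{"name": "apply_moves", "arguments": {"dp": [[0.041,0.049,0.364],[0.04,0.049,0.364],[0.039,0.048,0.3],[0,0,0.06],[0,0,0],[0,0,0]], "twist": [[-0.001,0.001,-0.003],[-0.001,0.001,-0.003],[-0.001,0.001,-0.003],[0,0,0],[0,0,0],[0,0,0]], "jaw": [0,0,0,0,0,0]}}

```text
clock: 14.6
tcp_pos: [0.6974, -0.0893, 0.2347]
orientation: [2.183, 2.254, 0.011]
contact_force: [0.5, -0.4, -0.4]
grip_width: 0.0856
```

```bash
python3 - <<'E'
from h import *
np.set_printoptions(precision=4,suppress=True)
st();f=grab("wrist"); save(f,"w13.png")
b=(.60,.9,-.2,.0)
print("fin",rect(pts(f,b,(.038,.055),(22,38,150))))
plan([((.6953,-.0945,.225),91.5,0,.02),((.6953,-.0945,.185),91.5,0,.02)])
E
```

```text
t 14.6 tcp [ 0.6974 -0.0893  0.2347] F [ 0.5 -0.4 -0.4] w 0.0856
tool x [-0.032  0.999  0.002] y [0.999 0.032 0.007] z [ 0.007  0.003 -1.   ] J [-0.12  0.71  0.23  1.62 -0.21  0.83  1.8 ]
fin (array([695.4, -94.9]), array([44. , 13.6]), 2.0)
4 rows
{"dp": [[-0.041, -0.021, 0.085], [0.0, 0.0, 0.111], [0.0, 0.0, 0.111], [0.0, 0.0, 0.111]], "twist": [[0.004, -0.001, 0.003], [0.0, 0.0, 0.0], [0.0, 0.0, 0.0], [0.0, 0.0, 0.0]], "jaw": [0, 0, 0, 0]}
```

View pics/w13.png

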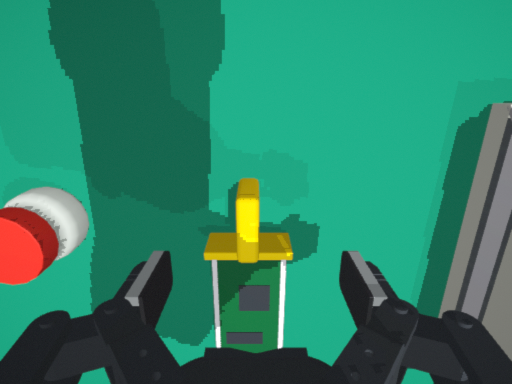

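Emit:
{"name": "apply_moves", "arguments": {"dp": [[-0.044,-0.021,0.085],[0,0,0.111],[0,0,0.111],[0,0,0.111],[0,0,0],[0,0,0],[0,0,0],[0,0,0],[0,0,0],[0,0,0],[0,0,0],[0,0,0]], "twist": [[0.004,-0.001,0.001],[0,0,0],[0,0,0],[0,0,0],[0,0,0],[0,0,0],[0,0,0],[0,0,0],[0,0,0],[0,0,0],[0,0,0],[0,0,0]], "jaw": [0,0,0,0,0,120,200,255,255,255,255,255], "grip_force": 80}}

```text
clock: 15.85
tcp_pos: [0.6967, -0.0965, 0.1864]
orientation: [2.186, 2.249, 0.007]
contact_force: [-0.1, 0.3, -2.2]
grip_width: 0.0132
```

```bash
python3 - <<'E'
from h import *
st()
plan([((.6953,-.0945,.25),92,255,.03),((.46,-.02,.25),92,255,.04),((.446,.17,.25),92,255,.04)])
E
```

```text
t 15.85 tcp [ 0.6967 -0.0965  0.1864] F [-0.1  0.3 -2.2] w 0.0132
tool x [-0.029  1.    -0.001] y [1.    0.029 0.007] z [ 0.007 -0.001 -1.   ] J [-0.1   0.77  0.22  1.63 -0.22  0.76  1.82]
15 rows
{"dp": [[0.005, -0.002, -0.177], [0.005, -0.003, -0.177], [0.005, -0.003, -0.177], [0.099, -0.277, 0.0], [0.099, -0.277, 0.0], [0.099, -0.277, 0.0], [0.099, -0.277, 0.0], [0.099, -0.277, 0.0], [0.099, -0.277, 0.0], [0.099, -0.277, 0.0], [0.317, -0.012, -0.001], [0.317, -0.012, -0.001], [0.317, -0.012, -0.001], [0.317, -0.012, -0.001], [0.317, -0.012, -0.001]], "twist": [[0.001, 0.0, -0.001], [0.001, 0.0, -0.001], [0.001, 0.0, -0.001], [0.0, 0.0, 0.0], [0.0, 0.0, 0.0], [0.0, 0.0, 0.0], [0.0, 0.0, 0.0], [0.0, 0.0, 0.0], [0.0, 0.0, 0.0], [0.0, 0.0, 0.0], [0.0, 0.0, 0.0], [0.0, 0.0, 0.0], [0.0, 0.0, 0.0], [0.0, 0.0, 0.0], [0.0, 0.0, 0.0]], "jaw": [255, 255, 255, 255, 255, 255, 255, 255, 255, 255, 255, 255, 255, 255, 255]}
```

Emit:
{"name": "apply_moves", "arguments": {"dp": [[0.005,-0.002,-0.2],[0.005,-0.003,-0.28],[0.005,-0.003,-0.35],[0.099,-0.277,0.0],[0.099,-0.277,0.0],[0.099,-0.277,0.0],[0.099,-0.277,0.0],[0.099,-0.277,0.0],[0.099,-0.277,0.0],[0.099,-0.277,0.0],[0.317,-0.02,0],[0.317,-0.02,0],[0.317,-0.02,0],[0.317,-0.02,0],[0.317,-0.02,0],[0,0,0],[0,0,0]], "twist": [[0.001,0,0],[0.001,0,0],[0.001,0,0],[0,0,0],[0,0,0],[0,0,0],[0,0,0],[0,0,0],[0,0,0],[0,0,0],[0,0,0],[0,0,0],[0,0,0],[0,0,0],[0,0,0],[0,0,0],[0,0,0]], "jaw": [255,255,255,255,255,255,255,255,255,255,255,255,255,255,255,255,255]}}

```text
clock: 17.55
tcp_pos: [0.4296, 0.1784, 0.288]
orientation: [-2.195, -2.247, 0.004]
contact_force: [-0.9, -0.2, -1.5]
grip_width: 0.0125
```

```bash
cat >> h.py <<'E'
def yedge(f,Q,col):
    pass
E
python3 - <<'E'
from h import *
st()
f,Q,c=held((22,38,150)); save(f,"w14.png")
Qi=Q.reshape(384,512,3)
for v in range(205,330,8): print(v,Qi[v,256].round(4),f["color"][v,256])
g=grab("scene"); save(g,"s14.png",(180,200,420,360),3)
P=pts(g,(.46,.61,.10,.26),(.085,.125)); print(rect(P),np.median(P[:,2]))
A=np.c_[P[:,:2]-[.53,.17],np.ones(len(P))]; k=np.linalg.lstsq(A,P[:,2],rcond=None)[0]
for _ in range(4):
    m=abs(P[:,2]-A@k)<.003; k=np.linalg.lstsq(A[m],P[m,2],rcond=None)[0]
print(k.round(4),m.sum(),rect(P[m]))
E
```

```text
t 17.55 tcp [0.4296 0.1784 0.288 ] F [-0.9 -0.2 -1.5] w 0.0125
tool x [-0.023  1.    -0.001] y [ 1.     0.023 -0.002] z [-0.002 -0.001 -1.   ] J [-0.69  0.3   0.18  2.16 -0.09  0.69  1.15]
fin top (tool): rect (array([ 2.6, -3.4]), array([42.9, 37.7]), 60.3) z 0.1413 slope x,y [ 0.001 -0.018] 2523
205 [-1.000e-04  1.820e-02  2.877e-01] [ 68 161 121]
213 [-0.0004 -0.0232  0.1724] [157 134  11]
221 [-0.0004 -0.0239  0.1611] [159 135   7]
229 [-0.0005 -0.023   0.1541] [160 136   5]
237 [-0.0005 -0.0233  0.1457] [161 138   5]
245 [-0.0005 -0.022   0.1409] [246 219   3]
253 [-0.0005 -0.0181  0.141 ] [255 229   0]
261 [-0.0005 -0.0139  0.1414] [255 229   0]
269 [-0.0005 -0.0106  0.1402] [193 167   7]
277 [-0.0005 -0.0059  0.1411] [178 152   9]
285 [-0.0005 -0.002   0.1407] [177 152   6]
293 [-0.0005  0.0026  0.1411] [177 151   7]
301 [-0.0005  0.0066  0.1407] [176 151   8]
309 [-0.0004  0.0118  0.1415] [196 170   3]
317 [-0.0004  0.0161  0.1411] [196 169  10]
325 [-0.0003  0.0504  0.1726] [15 72 40]
(array([519.4, 180.9]), array([121.3,  57.7]), 2.3) 0.11171565693354324
[-0.0084 -0.0071  0.1119] 824 (array([519.4, 180.9]), array([121.3,  57.6]), 2.3)
```

View pics/s14.png

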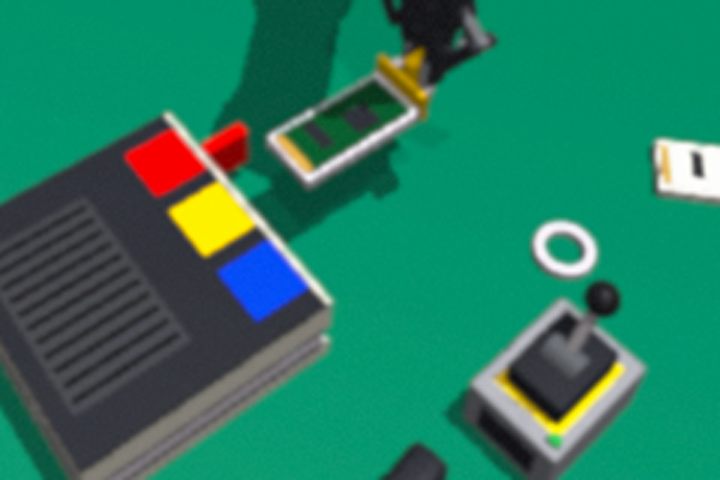

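```bash
python3 - <<'E'
from h import *
plan([((.436,.1706,.25),91.5,255,.03),((.436,.1706,.2115),91.5,255,.02)])
E
```

```text
4 rows
{"dp": [[-0.03, 0.025, 0.158], [-0.03, 0.025, 0.158], [0.0, 0.0, 0.161], [0.0, 0.0, 0.161]], "twist": [[0.0, 0.0, -0.001], [0.0, 0.0, -0.001], [0.0, 0.0, 0.0], [0.0, 0.0, 0.0]], "jaw": [255, 255, 255, 255]}
```

Emit:
{"name": "apply_moves", "arguments": {"dp": [[-0.03,0.025,0.158],[-0.03,0.025,0.158],[0.0,0.0,0.161],[0.0,0.0,0.161],[0,0,0],[0,0,0]], "twist": [[0,0,-0.001],[0,0,-0.001],[0,0,0],[0,0,0],[0,0,0],[0,0,0]], "jaw": [255,255,255,255,255,255]}}

```text
clock: 18.25
tcp_pos: [0.4384, 0.1623, 0.2105]
orientation: [2.206, 2.234, -0.002]
contact_force: [0.1, -0.8, -1.8]
grip_width: 0.0129
```

```bash
python3 - <<'E'
from h import *
st()
g=grab("scene"); P=pts(g,(.465,.605,.10,.26),(.028,.050)); print(rect(P),np.median(P[:,2]))
plan([((.455,.1712,.2115),91.5,255,.02),((.475,.1719,.2115),91.5,255,.02)])
E
```

```text
t 18.25 tcp [0.4384 0.1623 0.2105] F [ 0.1 -0.8 -1.8] w 0.0129
tool x [-0.012  1.    -0.002] y [1.    0.012 0.001] z [ 0.001 -0.002 -1.   ] J [-0.62  0.45  0.16  2.2  -0.13  0.51  1.22]
(array([534.8, 150.5]), array([136.8,  84.1]), 0.5) 0.034591064952298134
3 rows
{"dp": [[0.073, 0.14, -0.008], [0.001, 0.084, 0.0], [0.001, 0.084, 0.0]], "twist": [[0.0, 0.001, -0.007], [0.0, 0.0, 0.0], [0.0, 0.0, 0.0]], "jaw": [255, 255, 255]}
```

Emit:
{"name": "apply_moves", "arguments": {"dp": [[0.069,0,-0.008],[0,0,0],[0,0,0]], "twist": [[0,0,-0.007],[0,0,0],[0,0,0]], "jaw": [255,255,255]}}

```text
clock: 18.6
tcp_pos: [0.4391, 0.1712, 0.2139]
orientation: [2.189, 2.249, 0.004]
contact_force: [-0.0, -0.3, -1.8]
grip_width: 0.0129
```

```bash
python3 - <<'E'
from h import *
st()
g=grab("scene"); P=pts(g,(.465,.605,.13,.26),(.030,.050)); print(rect(P),np.median(P[:,2]))
plan([((.455,.1712,.2115),91.5,255,.02),((.475,.1719,.2115),91.5,255,.02)])
E
```

```text
t 18.6 tcp [0.4391 0.1712 0.2139] F [-0.  -0.3 -1.8] w 0.0129
tool x [-0.027  1.    -0.   ] y [1.    0.027 0.004] z [ 0.004 -0.    -1.   ] J [-0.63  0.44  0.15  2.19 -0.13  0.51  1.22]
(array([528.7, 174.5]), array([124. ,  60.4]), 3.2) 0.03833793603188307
3 rows
{"dp": [[-0.006, 0.132, 0.021], [0.001, 0.083, 0.0], [0.001, 0.083, 0.0]], "twist": [[0.002, 0.0, 0.001], [0.0, 0.0, 0.0], [0.0, 0.0, 0.0]], "jaw": [255, 255, 255]}
```

```bash
python3 - <<'E'
from h import *
g=grab("scene"); P=pts(g,(.485,.605,.13,.26),(.036,.0415)); print(rect(P),len(P))
q=np.round(P[:,0]/.01).astype(int)
for k in np.unique(q):
    s=P[q==k]; print(k*.01,s[:,1].min().round(4),s[:,1].max().round(4),((s[:,1].min()+s[:,1].max())/2).round(4))
for c,l in (("blue",(105,125,150)),("yel",(25,35,150)),("red",(175,5,150))):
    P=pts(g,(.615,.70,.0,.33),(.074,.09),l);print(" patch",c,rect(P))
E
```

```text
(array([537.4, 174.6]), array([105.9,  57.2]), 2.2) 644
0.49 0.1458 0.2009 0.1733
0.5 0.1452 0.2014 0.1733
0.51 0.145 0.2022 0.1736
0.52 0.1458 0.2015 0.1736
0.53 0.1463 0.2023 0.1743
0.54 0.1468 0.2019 0.1743
0.55 0.1477 0.2026 0.1751
0.56 0.1478 0.2039 0.1759
0.5700000000000001 0.1479 0.2039 0.1759
0.58 0.1486 0.2037 0.1762
0.59 0.1507 0.2046 0.1777
 patch blue (array([648.6, 247. ]), array([51.5, 58.5]), 3.0)
 patch yel (array([650. , 177.4]), array([49.7, 55.4]), 1.9)
 patch red (array([653.3, 106.6]), array([50.8, 59.8]), 1.3)
```

Emit:
{"name": "apply_moves", "arguments": {"dp": [[-0.008,0.1,0.02],[0,0.1,0],[0,0.1,0],[0,0,0]], "twist": [[0.002,0,0],[0,0,0],[0,0,0],[0,0,0]], "jaw": [255,255,255,255]}}

```text
clock: 19.1
tcp_pos: [0.4789, 0.1714, 0.2116]
orientation: [2.19, 2.251, 0.001]
contact_force: [-0.4, -0.1, -2.4]
grip_width: 0.0126
```

```bash
python3 - <<'E'
from h import *
st()
g=grab("scene"); P=pts(g,(.51,.600,.13,.26),(.034,.0415)); print(rect(P),len(P),np.median(P[:,2]))
save(g,"s15.png",(180,200,320,320),5)
plan([((.49,.1719,.2115),91.5,255,.02)])
E
```

```text
t 19.1 tcp [0.4789 0.1714 0.2116] F [-0.4 -0.1 -2.4] w 0.0126
tool x [-0.028  1.    -0.   ] y [1.    0.028 0.001] z [ 0.001  0.    -1.   ] J [-0.59  0.49  0.15  2.1  -0.14  0.55  1.26]
(array([555. , 173.7]), array([89.6, 56.3]), 3.1) 553 0.03614834087780294
1 rows
{"dp": [[0.003, 0.099, -0.001]], "twist": [[0.0, 0.0, 0.001]], "jaw": [255]}
```

View pics/s15.png

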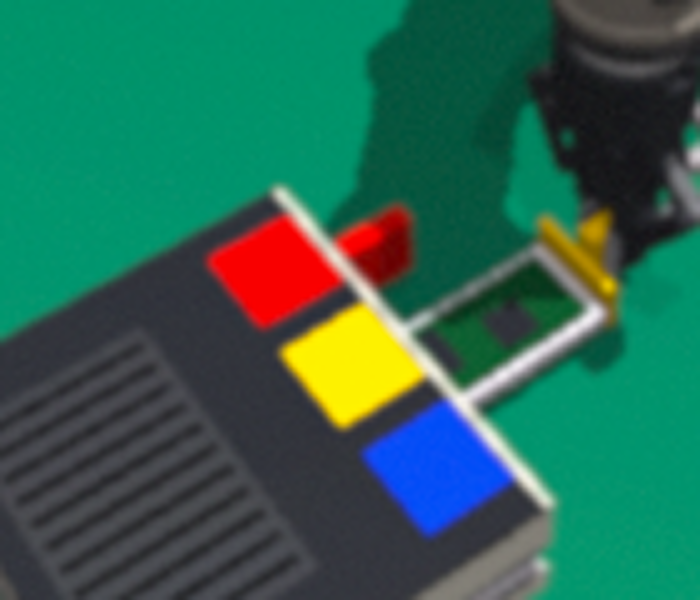

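Emit:
{"name": "apply_moves", "arguments": {"dp": [[0,0.1,0],[0,0.1,0],[0.002,0.1,0],[0,0,0]], "twist": [[0,0,0],[0,0,0],[0,0,0],[0,0,0]], "jaw": [255,255,255,255]}}

```text
clock: 19.55
tcp_pos: [0.5171, 0.1726, 0.2115]
orientation: [-2.19, -2.252, 0.001]
contact_force: [0.2, -1.0, -2.0]
grip_width: 0.0128
```

```bash
python3 - <<'E'
from h import *
st()
E
```

```text
t 19.55 tcp [0.5171 0.1726 0.2115] F [ 0.2 -1.  -2. ] w 0.0128
tool x [-0.028  1.    -0.   ] y [ 1.     0.028 -0.   ] z [-0. -0. -1.] J [-0.56  0.54  0.15  2.02 -0.14  0.6   1.29]
```

Emit:
{"name": "apply_moves", "arguments": {"dp": [[0.003,0.12,0],[0.003,0.12,0],[0.002,0.12,0],[0.002,0.1,0],[0,0.06,0],[0,0,0]], "twist": [[0,0,0],[0,0,0],[0,0,0],[0,0,0],[0,0,0],[0,0,0]], "jaw": [255,255,255,255,255,255]}}

```text
clock: 20.15
tcp_pos: [0.5815, 0.1757, 0.2112]
orientation: [-2.189, -2.251, 0.003]
contact_force: [2.1, 0.1, 0.2]
grip_width: 0.0125
```

```bash
python3 - <<'E'
from h import *
st()
E
```

```text
t 20.15 tcp [0.5815 0.1757 0.2112] F [2.1 0.1 0.2] w 0.0125
tool x [-0.028  1.    -0.   ] y [ 1.     0.028 -0.003] z [-0.003 -0.    -1.   ] J [-0.51  0.61  0.15  1.87 -0.14  0.68  1.33]
```

Emit:
{"name": "apply_moves", "arguments": {"dp": [[0,0.045,-0.003],[0,0.02,-0.003],[0,0.02,0],[0,0.02,0]], "twist": [[0,0,0],[0,0,0],[0,0,0],[0,0,0]], "jaw": [255,255,255,255]}}

```text
clock: 20.55
tcp_pos: [0.59, 0.1764, 0.2109]
orientation: [-2.181, -2.247, 0.019]
contact_force: [-7.4, 0.6, 5.1]
grip_width: 0.0128
```

```bash
python3 - <<'E'
from h import *
st()
E
```

```text
t 20.55 tcp [0.59   0.1764 0.2109] F [-7.4  0.6  5.1] w 0.0128
tool x [-0.03   1.    -0.002] y [ 0.999  0.03  -0.016] z [-0.016 -0.002 -1.   ] J [-0.5   0.62  0.15  1.84 -0.14  0.7   1.33]
```

Contact as with the red one; release and back off.

Emit:
{"name": "apply_moves", "arguments": {"dp": [[0,0,0],[0,0,0],[0,0,0],[0,0,-0.15],[0,0,-0.35],[0,-0.2,-0.35],[0,-0.4,-0.2],[0,-0.4,0],[0,0,0],[0,0,0]], "twist": [[0,0,0],[0,0,0],[0,0,0],[0,0,0],[0,0,0],[0,0,0],[0,0,0],[0,0,0],[0,0,0],[0,0,0]], "jaw": [190,170,170,170,130,0,0,0,0,0]}}

```text
clock: 21.55
tcp_pos: [0.4716, 0.1723, 0.3417]
orientation: [-2.184, -2.247, 0.014]
contact_force: [-0.1, 0.4, -0.0]
grip_width: 0.0852
```

```bash
python3 - <<'E'
from h import *
st()
f=grab("wrist"); save(f,"w16.png",(150,240,360,370),3.8)
P=f["P"]; h=f["hsv"]
# yellow/red plate front vs face
for nm,l,b in (("red",(170,8,150),(.55,.64,.06,.15)),("yel",(22,38,150),(.55,.64,.13,.22))):
    q=pts(f,b,(.033,.050),l); q=q[abs(q[:,1]-((b[2]+b[3])/2))>.012]; print(nm,np.median(q[:,0]+.0351*q[:,1]).round(4),len(q))
    q=pts(f,b,(.058,.075)); q=q[q[:,0]>.6]; print("face",np.median(q[:,0]+.0351*q[:,1]).round(4),len(q))
for n in ("top","scene"):
    g=grab(n); P=pts(g,(.30,.45,-.40,-.2),(.036,.05));print(n," carrier",rect(P))
E
```

```text
t 21.55 tcp [0.4716 0.1723 0.3417] F [-0.1  0.4 -0. ] w 0.0852
tool x [-0.028  1.    -0.001] y [ 1.     0.028 -0.012] z [-0.012 -0.001 -1.   ] J [-0.63  0.27  0.18  2.03 -0.07  0.85  1.19]
red 0.6142 318
face 0.6198 993
yel 0.6141 335
face 0.6198 1124
top  carrier (array([ 351. , -261.6]), array([ 60.4, 132.7]), 12.1)
scene  carrier (array([ 356.3, -263.7]), array([ 62.2, 133.8]), 12.2)
```

View pics/w16.png

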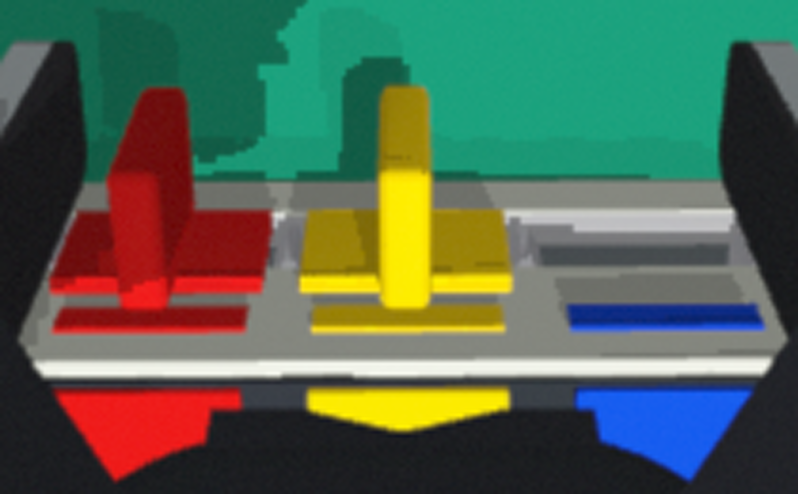

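```bash
python3 - <<'E'
from h import *
plan([((.40,-.30,.38),94,0)])
E
```

```text
11 rows
{"dp": [[-0.356, -0.065, -0.028], [-0.356, -0.066, -0.028], [-0.356, -0.068, -0.028], [-0.355, -0.069, -0.029], [-0.355, -0.071, -0.029], [-0.355, -0.072, -0.029], [-0.354, -0.074, -0.029], [-0.354, -0.075, -0.029], [-0.354, -0.076, -0.029], [-0.354, -0.078, -0.03], [-0.353, -0.079, -0.03]], "twist": [[-0.001, 0.0, -0.002], [-0.001, 0.0, -0.002], [-0.001, 0.0, -0.002], [-0.001, 0.0, -0.002], [-0.001, 0.0, -0.002], [-0.001, 0.0, -0.002], [-0.001, 0.0, -0.002], [-0.001, 0.0, -0.002], [-0.001, 0.0, -0.002], [-0.001, 0.0, -0.002], [-0.001, 0.0, -0.002]], "jaw": [0, 0, 0, 0, 0, 0, 0, 0, 0, 0, 0]}
```

Emit:
{"name": "apply_moves", "arguments": {"dp": [[-0.356,-0.02,-0.028],[-0.356,-0.02,-0.028],[-0.356,-0.03,-0.028],[-0.355,-0.03,-0.029],[-0.355,-0.07,-0.029],[-0.355,-0.072,-0.029],[-0.354,-0.1,-0.029],[-0.354,-0.12,-0.029],[-0.354,-0.12,-0.029],[-0.354,-0.12,-0.03],[-0.353,-0.12,-0.03],[0,0,0],[0,0,0]], "twist": [[-0.001,0.0,-0.002],[-0.001,0.0,-0.002],[-0.001,0.0,-0.002],[-0.001,0.0,-0.002],[-0.001,0.0,-0.002],[-0.001,0.0,-0.002],[-0.001,0.0,-0.002],[-0.001,0.0,-0.002],[-0.001,0.0,-0.002],[-0.001,0.0,-0.002],[-0.001,0.0,-0.002],[0,0,0],[0,0,0]], "jaw": [0,0,0,0,0,0,0,0,0,0,0,0,0]}}

```text
clock: 23.0
tcp_pos: [0.406, -0.3253, 0.3796]
orientation: [2.13, 2.284, -0.0]
contact_force: [-0.2, -0.6, -0.1]
grip_width: 0.0855
```

```bash
python3 - <<'E'
from h import *
np.set_printoptions(precision=4,suppress=True)
st();f=grab("wrist"); save(f,"w17.png")
print("carrier",rect(pts(f,(.3,.45,-.38,-.26),(.036,.05))))
print("sock",rect(pts(f,(.45,.65,-.42,-.2),(.026,.036))),"plate",rect(pts(f,(.44,.65,-.42,-.2),(.005,.012),(0,180,0))))
E
```

```text
t 23.0 tcp [ 0.406  -0.3253  0.3796] F [-0.2 -0.6 -0.1] w 0.0855
tool x [-0.069  0.997 -0.014] y [0.997 0.07  0.013] z [ 0.014 -0.013 -1.   ] J [ 0.15  0.26  0.48  1.98 -0.15  0.91  2.35]
carrier (array([ 360.9, -307.6]), array([60.1, 43.8]), 6.9)
sock (array([ 517.2, -323.1]), array([95.4, 68.1]), 0.0) plate (array([ 529.4, -323. ]), array([ 90.1, 145.3]), 89.9)
```

View pics/w17.png

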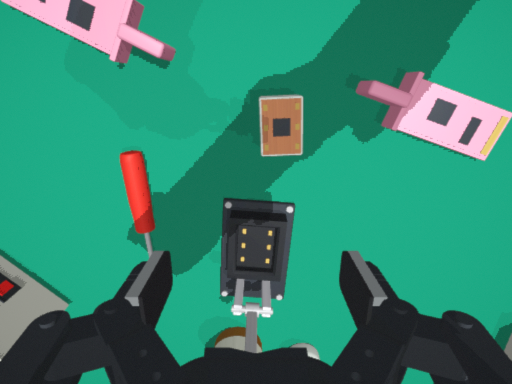

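```bash
python3 - <<'E'
from h import *
plan([((.3609,-.3076,.26),96.9,0),((.3609,-.3076,.24),96.9,0)])
E
```

```text
4 rows
{"dp": [[0.063, -0.125, 0.33], [0.064, -0.123, 0.331], [0.064, -0.12, 0.332], [0.0, 0.0, 0.167]], "twist": [[0.002, 0.002, -0.008], [0.002, 0.002, -0.008], [0.002, 0.002, -0.008], [0.0, 0.001, 0.0]], "jaw": [0, 0, 0, 0]}
```

Emit:
{"name": "apply_moves", "arguments": {"dp": [[0.063,-0.125,0.33],[0.064,-0.123,0.331],[0.064,-0.12,0.32],[0,0,0.13],[0,0,0],[0,0,0]], "twist": [[0.002,0.002,-0.008],[0.002,0.002,-0.008],[0.002,0.002,-0.008],[0,0.001,0],[0,0,0],[0,0,0]], "jaw": [0,0,0,0,0,0]}}

```text
clock: 23.65
tcp_pos: [0.3657, -0.3029, 0.2415]
orientation: [2.067, 2.363, 0.001]
contact_force: [0.6, 0.3, -0.1]
grip_width: 0.0852
```

```bash
python3 - <<'E'
from h import *
st();f=grab("wrist"); save(f,"w18.png")
print("carrier",rect(pts(f,(.3,.45,-.38,-.26),(.036,.05))))
plan([((.361,-.3077,.228),96.9,0,.02),((.361,-.3077,.19),96.9,0,.02)])
E
```

```text
t 23.65 tcp [ 0.3657 -0.3029  0.2415] F [ 0.6  0.3 -0.1] w 0.0852
tool x [-0.133  0.991 -0.001] y [0.991 0.133 0.002] z [ 0.002 -0.    -1.   ] J [ 0.24  0.42  0.39  2.18 -0.28  0.59  2.54]
carrier (array([ 360.6, -307.6]), array([60.2, 44.1]), 6.3)
3 rows
{"dp": [[-0.033, -0.047, 0.115], [0.0, 0.0, 0.159], [0.0, 0.0, 0.159]], "twist": [[0.001, 0.0, 0.006], [0.0, 0.0, 0.0], [0.0, 0.0, 0.0]], "jaw": [0, 0, 0]}
```

View pics/w18.png

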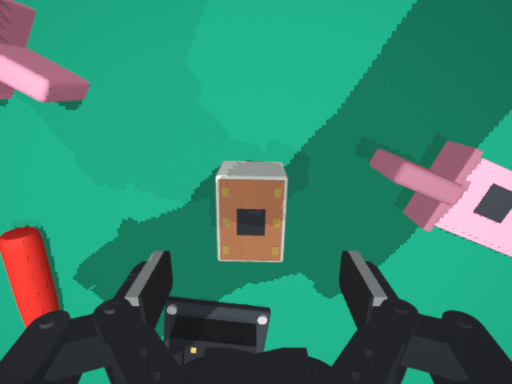

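Emit:
{"name": "apply_moves", "arguments": {"dp": [[-0.035,-0.047,0.115],[0,0,0],[0,0,0.159],[0,0,0.159],[0,0,0]], "twist": [[0.001,0,0.008],[0,0,0],[0,0,0],[0,0,0],[0,0,0]], "jaw": [0,0,0,0,0]}}

```text
clock: 24.2
tcp_pos: [0.364, -0.3099, 0.1914]
orientation: [2.081, 2.339, 0.003]
contact_force: [-0.1, 0.2, 0.6]
grip_width: 0.0856
```

```bash
python3 - <<'E'
from h import *
st();f=grab("wrist"); save(f,"w19.png")
plan([((.361,-.3077,.189),96.6,0,.02)])
E
```

```text
t 24.2 tcp [ 0.364  -0.3099  0.1914] F [-0.1  0.2  0.6] w 0.0856
tool x [-0.116  0.993 -0.007] y [0.993 0.116 0.008] z [ 0.009 -0.006 -1.   ] J [ 0.31  0.51  0.32  2.19 -0.35  0.47  2.6 ]
1 rows
{"dp": [[0.025, -0.025, 0.027]], "twist": [[0.004, 0.004, 0.001]], "jaw": [0]}
```

View pics/w19.png

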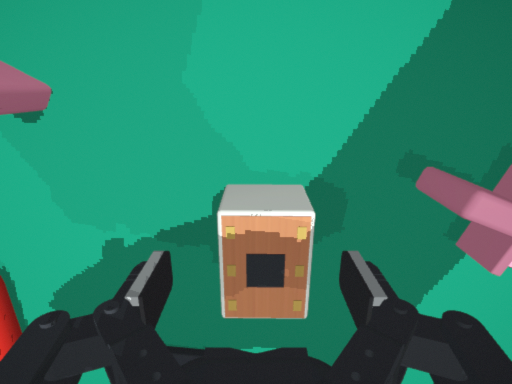

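Emit:
{"name": "apply_moves", "arguments": {"dp": [[0.02,-0.025,0.045],[0,0,0],[0,0,0],[0,0,0],[0,0,0],[0,0,0],[0,0,0],[0,0,0]], "twist": [[0.004,0.004,0.001],[0,0,0],[0,0,0],[0,0,0],[0,0,0],[0,0,0],[0,0,0],[0,0,0]], "jaw": [0,60,120,200,255,255,255,255], "grip_force": 60}}

```text
clock: 25.05
tcp_pos: [0.3615, -0.3086, 0.1895]
orientation: [2.089, 2.342, 0.004]
contact_force: [0.8, 0.3, -1.4]
grip_width: 0.0432
```

```bash
python3 - <<'E'
from h import *
st(); plan([((.361,-.3077,.25),94,255,.03),((.42,-.318,.29),90,255,.03)],rot=4)
E
```

```text
t 25.05 tcp [ 0.3615 -0.3086  0.1895] F [ 0.8  0.3 -1.4] w 0.0432
tool x [-0.114  0.994 -0.001] y [0.994 0.114 0.004] z [ 0.004 -0.    -1.   ] J [ 0.32  0.52  0.32  2.19 -0.35  0.47  2.6 ]
6 rows
{"dp": [[0.002, -0.001, -0.168], [0.002, -0.001, -0.168], [0.002, -0.001, -0.168], [-0.04, 0.161, -0.111], [-0.036, 0.162, -0.111], [-0.032, 0.163, -0.111]], "twist": [[0.001, 0.0, 0.007], [0.001, 0.0, 0.007], [0.001, 0.0, 0.007], [0.0, 0.0, 0.011], [0.0, 0.0, 0.011], [0.0, 0.0, 0.011]], "jaw": [255, 255, 255, 255, 255, 255]}
```

Emit:
{"name": "apply_moves", "arguments": {"dp": [[0.002,-0.001,-0.168],[0.002,-0.001,-0.168],[0.002,-0.001,-0.168],[-0.04,0.161,-0.15],[-0.036,0.162,-0.15],[-0.032,0.1,-0.15],[0,0,-0.1],[0,0,0],[0,0,0]], "twist": [[0.001,0,0.007],[0.001,0,0.007],[0.001,0,0.007],[0,0,0.011],[0,0,0.011],[0,0,0.011],[0,0,0],[0,0,0],[0,0,0]], "jaw": [255,255,255,255,255,255,255,255,255]}}

```text
clock: 25.95
tcp_pos: [0.4111, -0.3174, 0.3179]
orientation: [-2.22, -2.21, 0.007]
contact_force: [-0.4, 0.1, -3.0]
grip_width: 0.0432
```

```bash
python3 - <<'E'
from h import *
st();f=grab("wrist"); save(f,"w20.png")
g=grab("top"); save(g,"t20.png",(300,120,420,270),4); h=grab("scene"); save(h,"s20.png",(160,110,300,210),5)
E
```

```text
t 25.95 tcp [ 0.4111 -0.3174  0.3179] F [-0.4  0.1 -3. ] w 0.0432
tool x [0.004 1.    0.003] y [ 1.    -0.004 -0.01 ] z [-0.01   0.003 -1.   ] J [ 0.14  0.36  0.49  2.03 -0.23  0.81  2.33]
```

View pics/w20.png

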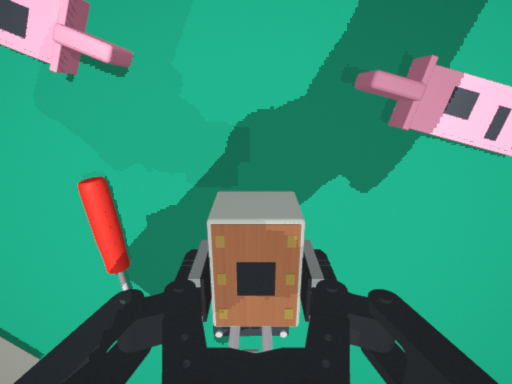

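View pics/t20.png

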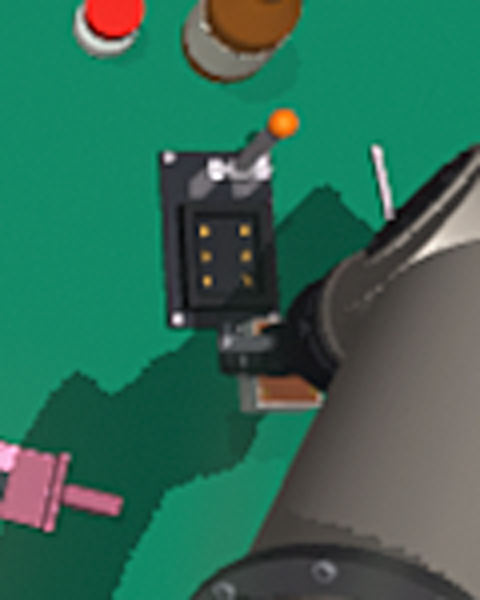

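View pics/s20.png

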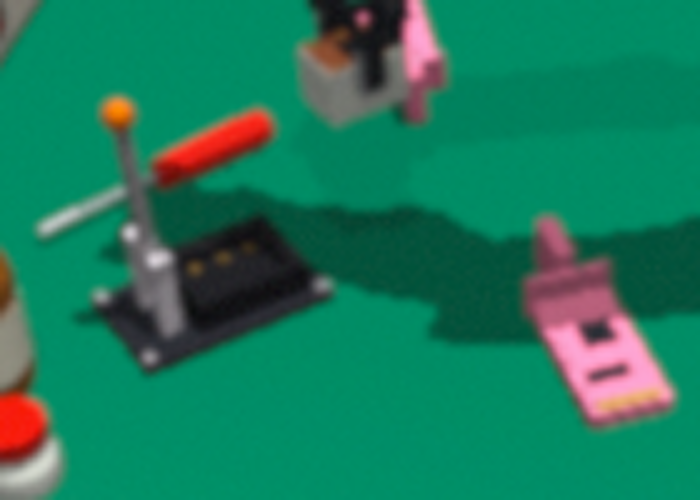

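```bash
python3 - <<'E'
import cv2
im=cv2.imread("pics/w17.png")[195:305,205:315]
im=cv2.convertScaleAbs(im,alpha=2.2,beta=10)
cv2.imwrite("pics/w17c.png",cv2.resize(im,None,fx=5.4,fy=5.4,interpolation=cv2.INTER_CUBIC))
E
```

```text
(no output)
```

View pics/w17c.png

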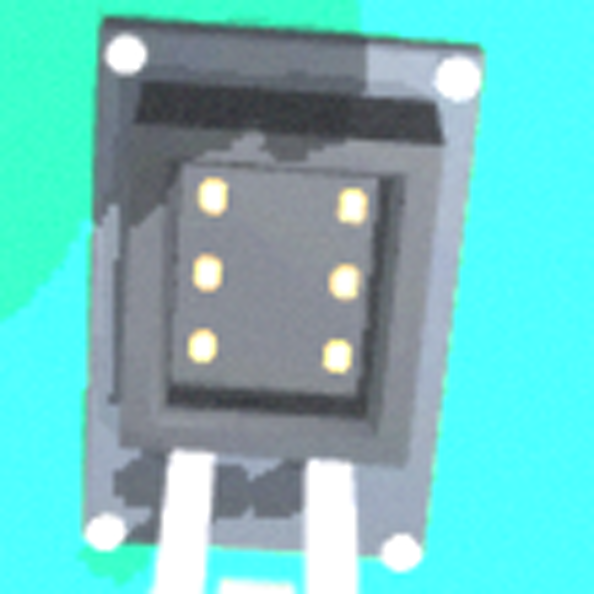

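```bash
python3 - <<'E'
from h import *
f=r.grab_frame("wrist"); K=f["intrinsics"]; H=np.array(f["hand_eye"])
R=Ro.from_rotvec([2.130,2.284,0]).as_matrix()
# exact axes from print
R=np.array([[-.069,.997,.014],[.997,.07,-.013],[-.014,.013,-1.]])
u_,_,v_=np.linalg.svd(R); R=u_@v_; p=np.array([.406,-.3253,.3796])
T=np.eye(4);T[:3,:3]=R;T[:3,3]=p; C=T@H; F=dict(intrinsics=K,Rc=C[:3,:3],c=C[:3,3])
def q(u,v,z): return onplane(F,(u+.5)/5.4-.5+205,(v+.5)/5.4-.5+195,z)
B=np.array([q(*a,.032)[:2] for a in ((134,122),(443,144),(405,465),(118,445))]); print("block",B.round(4).tolist(),B.mean(0).round(4), np.linalg.norm(B-np.roll(B,1,0),axis=1).round(4))
print("yaw front/left",np.degrees(np.arctan2(-(B[1]-B[0])[0],(B[1]-B[0])[1])),np.degrees(np.arctan2(*(B[3]-B[0])[::-1])),np.degrees(np.arctan2(*(B[2]-B[1])[::-1])))
G=np.array([q(*a,.02)[:2] for a in ((214,196),(352,206),(208,272),(344,282),(203,346),(338,356))]); print("gold",G.mean(0).round(4)); print(G.round(4).tolist())
S=np.array([q(*a,.009)[:2] for a in ((127,54),(457,77),(402,552),(106,531))]); print("screw",S.mean(0).round(4),S.round(4).tolist())
E
```

```text
block [[0.4709, -0.3569], [0.471, -0.2893], [0.5548, -0.2894], [0.5546, -0.3573]] [ 0.5128 -0.3232] [0.0838 0.0676 0.0838 0.0679]
yaw front/left -0.09183177053322283 -0.2655646764702316 -0.05992843987077922
gold [ 0.5138 -0.3229]
[[0.4937, -0.3387], [0.4939, -0.3069], [0.5137, -0.339], [0.5139, -0.307], [0.5338, -0.339], [0.534, -0.3068]]
screw [ 0.5315 -0.3229] [[0.4646, -0.361], [0.4646, -0.2848], [0.5985, -0.2845], [0.5981, -0.3612]]
```

```bash
python3 - <<'E'
from h import *
p,R,o=pose(); f=grab("wrist"); Q=R.inv().apply(f["P"].reshape(-1,3)-p)
m=(abs(Q[:,0])<.04)&(abs(Q[:,1])<.06)&(Q[:,2]>.12)&(Q[:,2]<.165)
h=f["hsv"].reshape(-1,3); m2=m&(h[:,1]>90)&(h[:,0]<20)
t=Q[m2]; print(rect(t),np.median(t[:,2]),len(t))
A=np.c_[t[:,:2],np.ones(len(t))]; print(np.linalg.lstsq(A,t[:,2],rcond=None)[0].round(4))
Qi=Q.reshape(384,512,3)
for v in (200,210,216,220,224,230,250,300,316,322,325,328): print(v,Qi[v,256].round(4),f["color"][v,256])
for u in (205,208,211,214,230,280,296,300,303,306): print(u,Qi[290,u].round(4),f["color"][290,u])
st()
E
```

```text
(array([-0.7, -0.4]), array([56.5, 39.8]), 89.8) 0.14765134690916146 6801
[-0.0004  0.0043  0.1477]
200 [-0.0004 -0.0311  0.1708] [142 148 143]
210 [-0.0005 -0.0303  0.1594] [141 147 142]
216 [-0.0005 -0.0306  0.1517] [142 148 142]
220 [-0.0005 -0.0301  0.1487] [177 184 178]
224 [-0.0005 -0.0286  0.1477] [152 131 114]
230 [-0.0005 -0.0258  0.1475] [155 103  72]
250 [-0.0005 -0.0159  0.1472] [154 101  70]
300 [-0.0004  0.012   0.148 ] [176 117  83]
316 [-0.0004  0.0214  0.1477] [177 118  82]
322 [-0.0004  0.0249  0.1475] [176 118  82]
325 [-0.0004  0.0264  0.1471] [171 117  84]
328 [2.000e-04 1.808e-01 3.060e-01] [46 49 53]
205 [-0.0221 -0.0038  0.1349] [33 32 33]
208 [-0.0222  0.0017  0.142 ] [31 28 33]
211 [-0.0221  0.007   0.149 ] [124 129 125]
214 [-0.0205  0.0063  0.148 ] [168 137 118]
230 [-0.0128  0.0057  0.1473] [156 104  72]
280 [0.011  0.006  0.1476] [156 102  72]
296 [0.0186 0.0056 0.1471] [156 104  74]
300 [0.0207 0.0067 0.1486] [113 118 115]
303 [0.0206 0.0005 0.1404] [32 32 35]
306 [ 0.0209 -0.0033  0.1355] [32 33 36]
t 26.2 tcp [ 0.4113 -0.3176  0.3177] F [ 0.1 -0.1 -3. ] w 0.0429
tool x [0.005 1.    0.003] y [ 1.    -0.005 -0.01 ] z [-0.01   0.003 -1.   ] J [ 0.14  0.36  0.49  2.03 -0.23  0.81  2.33]
```

```bash
python3 - <<'E'
from h import *
plan([((.48,-.321,.33),89.9,255,.025),((.51,-.3224,.33),89.9,255,.01)])
E
```

```text
6 rows
{"dp": [[-0.009, 0.191, -0.036], [-0.009, 0.191, -0.035], [-0.009, 0.191, -0.035], [-0.003, 0.083, 0.0], [-0.003, 0.083, 0.0], [-0.003, 0.083, 0.0]], "twist": [[-0.002, -0.001, 0.0], [-0.002, -0.001, 0.0], [-0.002, -0.001, 0.0], [0.0, 0.0, 0.0], [0.0, 0.0, 0.0], [0.0, 0.0, 0.0]], "jaw": [255, 255, 255, 255, 255, 255]}
```

Emit:
{"name": "apply_moves", "arguments": {"dp": [[-0.009,0.191,-0.036],[-0.009,0.191,-0.035],[-0.009,0.191,-0.035],[-0.003,0.083,0.0],[-0.003,0.06,0.0],[-0.003,0.04,0.0],[0,0,0],[0,0,0]], "twist": [[-0.002,-0.001,0.0],[-0.002,-0.001,0.0],[-0.002,-0.001,0.0],[0,0,0],[0,0,0],[0,0,0],[0,0,0],[0,0,0]], "jaw": [255,255,255,255,255,255,255,255]}}

```text
clock: 27.0
tcp_pos: [0.5003, -0.3228, 0.3256]
orientation: [-2.227, -2.207, 0.007]
contact_force: [-0.0, -0.9, -2.6]
grip_width: 0.0435
```

```bash
python3 - <<'E'
from h import *
st(); plan([((.5125,-.3224,.28),89.9,255,.02),((.5125,-.3224,.245),89.9,255,.02)])
E
```

```text
t 27.0 tcp [ 0.5003 -0.3228  0.3256] F [-0.  -0.9 -2.6] w 0.0435
tool x [0.009 1.    0.001] y [ 1.    -0.009 -0.007] z [-0.007  0.001 -1.   ] J [ 0.11  0.47  0.47  1.85 -0.26  0.89  2.27]
5 rows
{"dp": [[0.001, 0.035, 0.127], [0.001, 0.035, 0.127], [0.001, 0.034, 0.127], [0.0, 0.0, 0.145], [0.0, 0.0, 0.145]], "twist": [[-0.001, 0.0, -0.001], [-0.001, 0.0, -0.001], [-0.001, 0.0, -0.001], [0.0, 0.0, 0.0], [0.0, 0.0, 0.0]], "jaw": [255, 255, 255, 255, 255]}
```

Emit:
{"name": "apply_moves", "arguments": {"dp": [[0.001,0.035,0.127],[0.001,0.035,0.127],[0.001,0.028,0.127],[0,0,0.12],[0,0,0.12],[0,0,0]], "twist": [[-0.001,0,-0.001],[-0.001,0,-0.001],[-0.001,0,-0.002],[0,0,0],[0,0,0],[0,0,0]], "jaw": [255,255,255,255,255,255]}}

```text
clock: 27.6
tcp_pos: [0.5105, -0.3221, 0.2425]
orientation: [-2.219, -2.216, 0.001]
contact_force: [-0.6, 0.8, -1.8]
grip_width: 0.0429
```

```bash
python3 - <<'E'
from h import *
st(); f=grab("wrist"); save(f,"w21.png"); plan([((.5137,-.3224,.235),89.9,255,.02)])
g=grab("scene"); save(g,"s21.png",(160,110,300,210),5)
E
```

```text
t 27.6 tcp [ 0.5105 -0.3221  0.2425] F [-0.6  0.8 -1.8] w 0.0429
tool x [0.001 1.    0.003] y [ 1.    -0.001 -0.004] z [-0.004  0.003 -1.   ] J [ 0.15  0.59  0.41  1.88 -0.33  0.75  2.32]
1 rows
{"dp": [[0.0, 0.025, 0.071]], "twist": [[-0.001, -0.001, 0.0]], "jaw": [255]}
```

View pics/s21.png

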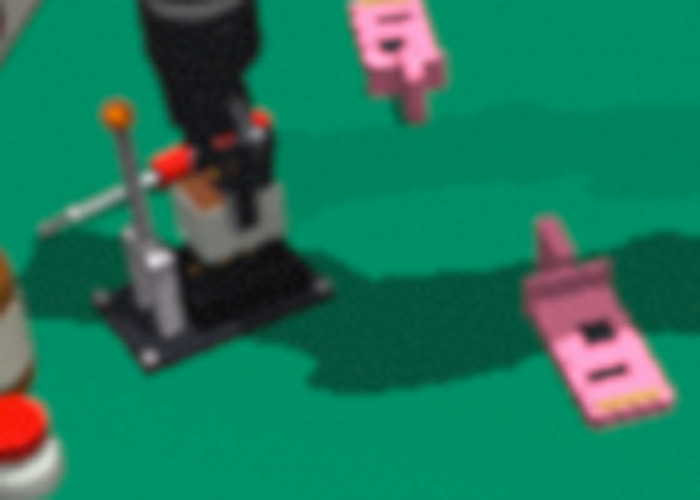

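View pics/w21.png

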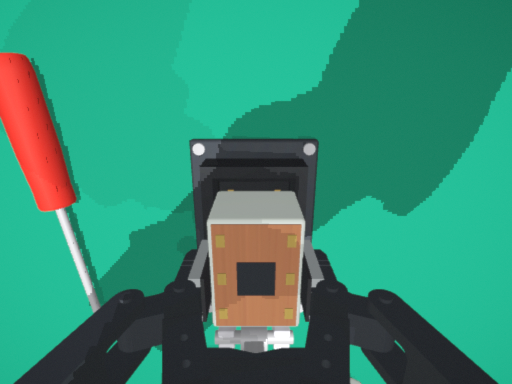

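Emit:
{"name": "apply_moves", "arguments": {"dp": [[-0.002,0.025,0.04],[0,0,0],[0,0,0]], "twist": [[-0.001,-0.001,0],[0,0,0],[0,0,0]], "jaw": [255,255,255]}}

```text
clock: 28.0
tcp_pos: [0.515, -0.3238, 0.2413]
orientation: [2.22, 2.216, 0.002]
contact_force: [-1.3, -0.3, -2.2]
grip_width: 0.0427
```

```bash
python3 - <<'E'
from h import *
st(); plan([((.5137,-.3224,.222),89.9,255,.02)])
E
```

```text
t 28.0 tcp [ 0.515  -0.3238  0.2413] F [-1.3 -0.3 -2.2] w 0.0427
tool x [ 0.002  1.    -0.002] y [ 1.    -0.002  0.004] z [ 0.004 -0.002 -1.   ] J [ 0.16  0.6   0.41  1.87 -0.34  0.74  2.32]
1 rows
{"dp": [[0.012, -0.011, 0.161]], "twist": [[0.002, 0.001, 0.0]], "jaw": [255]}
```

Emit:
{"name": "apply_moves", "arguments": {"dp": [[0.011,-0.01,0.06],[0,0,0.06],[0,0,0]], "twist": [[0.002,0.001,0],[0,0,0],[0,0,0]], "jaw": [255,255,255]}}

```text
clock: 28.3
tcp_pos: [0.514, -0.3224, 0.2267]
orientation: [2.222, 2.219, 0.001]
contact_force: [-0.8, 1.2, -1.6]
grip_width: 0.0428
```

```bash
python3 - <<'E'
from h import *
st(); plan([((.5137,-.3224,.218),89.9,255,.02)])
E
```

```text
t 28.3 tcp [ 0.514  -0.3224  0.2267] F [-0.8  1.2 -1.6] w 0.0428
tool x [ 0.002  1.    -0.001] y [ 1.    -0.002  0.001] z [ 0.001 -0.001 -1.   ] J [ 0.16  0.62  0.4   1.88 -0.35  0.72  2.33]
1 rows
{"dp": [[0.0, -0.003, 0.073]], "twist": [[0.001, 0.0, 0.0]], "jaw": [255]}
```

Emit:
{"name": "apply_moves", "arguments": {"dp": [[0,-0.002,0.05],[0,0,0.05],[0,0,0.03]], "twist": [[0.001,0,0],[0,0,0],[0,0,0]], "jaw": [255,255,255]}}

```text
clock: 28.6
tcp_pos: [0.5138, -0.3225, 0.21]
orientation: [2.223, 2.219, -0.002]
contact_force: [0.3, -0.8, -2.1]
grip_width: 0.0428
```

```bash
python3 - <<'E'
from h import *
st()
E
```

```text
t 28.6 tcp [ 0.5138 -0.3225  0.21  ] F [ 0.3 -0.8 -2.1] w 0.0428
tool x [ 0.002  1.    -0.001] y [ 1.    -0.002 -0.001] z [-0.001 -0.001 -1.   ] J [ 0.17  0.64  0.39  1.88 -0.36  0.69  2.34]
```

Emit:
{"name": "apply_moves", "arguments": {"dp": [[0,0,0.015],[0,0,0.015],[0,0,0.015]], "twist": [[0,0,0],[0,0,0],[0,0,0]], "jaw": [255,255,255]}}

```text
clock: 28.9
tcp_pos: [0.5136, -0.3231, 0.2093]
orientation: [-2.223, -2.217, -0.003]
contact_force: [-6.3, 4.5, 17.6]
grip_width: 0.0431
```

```bash
python3 - <<'E'
from h import *
st()
E
```

```text
t 28.9 tcp [ 0.5136 -0.3231  0.2093] F [-6.3  4.5 17.6] w 0.0431
tool x [0.002 1.    0.003] y [ 1.    -0.002 -0.   ] z [-0.     0.003 -1.   ] J [ 0.18  0.64  0.38  1.88 -0.36  0.69  2.34]
```

Emit:
{"name": "apply_moves", "arguments": {"dp": [[0,0,0],[0,0,0],[0,0,0],[0,0,-0.1],[0,-0.02,-0.3],[0,-0.1,-0.35],[0,-0.3,-0.3],[0,-0.3,0],[0,0,0],[0,0,0]], "twist": [[0,0,0],[0,0,0],[0,0,0],[0,0,0],[0,0,0],[0,0,0],[0,0,0],[0,0,0],[0,0,0],[0,0,0]], "jaw": [100,40,20,20,0,0,0,0,0,0]}}

```text
clock: 29.9
tcp_pos: [0.4263, -0.3244, 0.3438]
orientation: [2.222, 2.216, 0.006]
contact_force: [0.7, 0.3, -0.4]
grip_width: 0.0852
```

```bash
python3 - <<'E'
from h import *
st(); f=grab("wrist"); save(f,"w22.png")
for nm,g in (("wrist",f),("scene",grab("scene"))):
    P=pts(g,(.45,.56,-.37,-.27),(.045,.08)); t=P[abs(P[:,2]-np.median(P[:,2]))<.006]
    A=np.c_[t[:,:2]-t[:,:2].mean(0),np.ones(len(t))]; print(nm,rect(t),np.linalg.lstsq(A,t[:,2],rcond=None)[0].round(4))
    P=pts(g,(.465,.56,-.36,-.285),(.024,.040)); print("rim z",np.median(P[:,2]))
    print("ball",sph(pts(g,(.5,.65,-.4,-.25),(.165,.21)),.01))
E
```

```text
t 29.9 tcp [ 0.4263 -0.3244  0.3438] F [ 0.7  0.3 -0.4] w 0.0852
tool x [0.002 1.    0.001] y [ 1.    -0.002  0.005] z [ 0.005  0.001 -1.   ] J [ 0.13  0.35  0.5   1.98 -0.22  0.87  2.32]
wrist (array([ 512.4, -323.1]), array([44.1, 60.9]), 89.9) [0.0157 0.0028 0.0614]
rim z 0.0327945956569054h.py:59: RuntimeWarning: Mean of empty slice.
  s=least_squares(lambda c:np.linalg.norm(P-c,axis=1)-rad,P.mean(0)-[0,0,.01],loss='soft_l1',f_scale=.002); return s.x.round(4), len(P)
  ret = um.true_divide(
Traceback (most recent call last):
  File "h.py", line 59, in sph
    s=least_squares(lambda c:np.linalg.norm(P-c,axis=1)-rad,P.mean(0)-[0,0,.01],loss='soft_l1',f_scale=.002); return s.x.round(4), len(P)
ValueError: Initial guess is outside of provided bounds
```

View pics/w22.png

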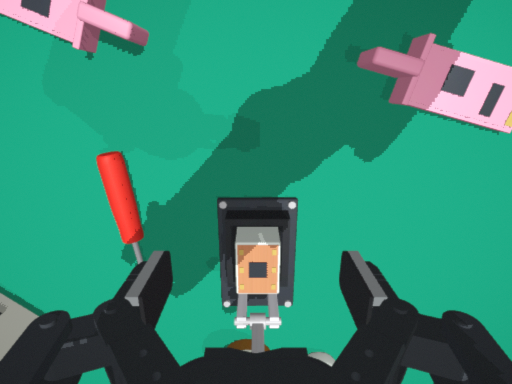

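```bash
python3 - <<'E'
from h import *
plan([((.45,-.323,.42),90,0),((.55,-.323,.43),90,0,.03)])
E
```

```text
6 rows
{"dp": [[0.006, 0.099, -0.321], [0.006, 0.098, -0.321], [0.0, 0.208, -0.021], [0.0, 0.208, -0.021], [0.0, 0.208, -0.021], [0.0, 0.208, -0.021]], "twist": [[0.001, 0.0, 0.0], [0.001, 0.0, 0.0], [0.0, 0.0, 0.0], [0.0, 0.0, 0.0], [0.0, 0.0, 0.0], [0.0, 0.0, 0.0]], "jaw": [0, 0, 0, 0, 0, 0]}
```

Emit:
{"name": "apply_moves", "arguments": {"dp": [[0.006,0.05,-0.321],[0.006,0.098,-0.321],[0.0,0.208,-0.021],[0.0,0.208,-0.021],[0.0,0.208,-0.021],[0.0,0.2,-0.021],[0,0,0],[0,0,0]], "twist": [[0.001,0,0],[0.001,0,0],[0,0,0],[0,0,0],[0,0,0],[0,0,0],[0,0,0],[0,0,0]], "jaw": [0,0,0,0,0,0,0,0]}}

```text
clock: 30.8
tcp_pos: [0.5542, -0.3194, 0.4276]
orientation: [-2.209, -2.222, 0.008]
contact_force: [0.3, 0.3, -0.8]
grip_width: 0.0855
```

```bash
python3 - <<'E'
from h import *
st(); f=grab("wrist"); save(f,"w23.png")
P=pts(f,(.5,.65,-.4,-.25),(.155,.21),(5,22,150)); print(len(P)); print("ball",sph(P,.01))
P=pts(f,(.45,.56,-.37,-.27),(.045,.08)); t=P[abs(P[:,2]-np.median(P[:,2]))<.006]
A=np.c_[t[:,:2]-t[:,:2].mean(0),np.ones(len(t))]; print(rect(t),np.linalg.lstsq(A,t[:,2],rcond=None)[0].round(4))
E
```

```text
t 30.8 tcp [ 0.5542 -0.3194  0.4276] F [ 0.3  0.3 -0.8] w 0.0855
tool x [-0.006  1.     0.003] y [ 1.     0.006 -0.01 ] z [-0.01   0.003 -1.   ] J [ 0.06  0.43  0.5   1.64 -0.22  1.13  2.2 ]
432
ball (array([ 0.5742, -0.3233,  0.1759]), 432)
(array([ 513.7, -324.7]), array([59.1, 44.2]), 1.0) [-0.0027  0.      0.0617]
```

View pics/w23.png

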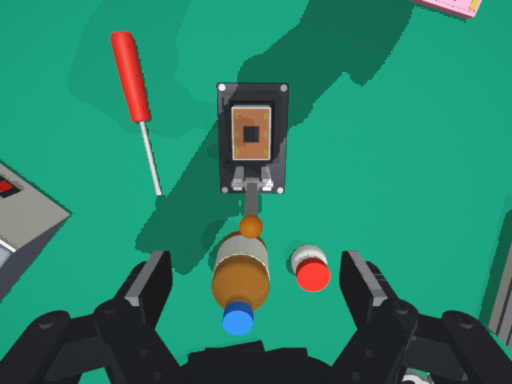

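```bash
python3 - <<'E'
from h import *
plan([((.575,-.3233,.37),90,0,.03),((.575,-.3233,.332),90,0,.02)])
E
```

```text
5 rows
{"dp": [[-0.013, 0.059, 0.159], [-0.012, 0.058, 0.159], [-0.012, 0.058, 0.16], [0.0, 0.0, 0.158], [0.0, 0.0, 0.158]], "twist": [[-0.002, -0.001, 0.001], [-0.002, -0.001, 0.001], [-0.002, -0.001, 0.001], [0.001, 0.001, 0.0], [0.001, 0.001, 0.0]], "jaw": [0, 0, 0, 0, 0]}
```

Emit:
{"name": "apply_moves", "arguments": {"dp": [[-0.013,0.059,0.159],[-0.012,0.058,0.159],[-0.012,0.045,0.13],[0,0,0.1],[0,0,0],[0,0,0]], "twist": [[-0.002,-0.001,0.001],[-0.002,-0.001,0.001],[-0.002,-0.001,0.001],[0,0,0],[0,0,0],[0,0,0]], "jaw": [0,0,0,0,0,0]}}

```text
clock: 31.45
tcp_pos: [0.571, -0.3246, 0.3587]
orientation: [2.223, 2.216, -0.002]
contact_force: [0.4, -0.2, -0.6]
grip_width: 0.0851
```

```bash
python3 - <<'E'
from h import *
st(); f=grab("wrist"); save(f,"w24.png")
P=pts(f,(.5,.65,-.4,-.25),(.155,.21),(5,22,150)); print(len(P)); print("ball",sph(P,.01))
plan([((.575,-.3233,.332),90,0,.02)])
E
```

```text
t 31.45 tcp [ 0.571  -0.3246  0.3587] F [ 0.4 -0.2 -0.6] w 0.0851
tool x [ 0.003  1.    -0.003] y [ 1.    -0.003  0.001] z [ 0.001 -0.003 -1.   ] J [ 0.09  0.52  0.47  1.67 -0.27  1.01  2.22]
875
ball (array([ 0.5744, -0.3234,  0.176 ]), 875)
2 rows
{"dp": [[0.006, 0.017, 0.111], [0.005, 0.017, 0.111]], "twist": [[0.0, 0.001, -0.001], [0.0, 0.001, -0.001]], "jaw": [0, 0]}
```

View pics/w24.png

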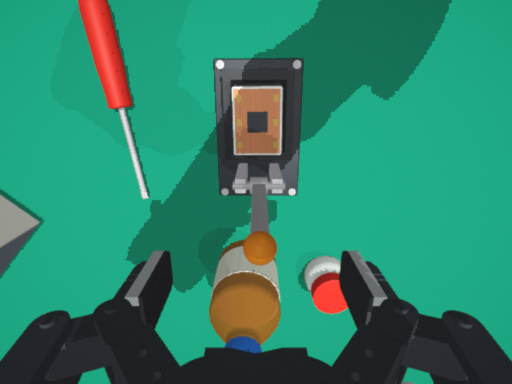

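Emit:
{"name": "apply_moves", "arguments": {"dp": [[0.006,0.017,0.111],[0.005,0.015,0.105],[0,0,0],[0,0,0],[0,0,0],[0,0,0],[0,0,0],[0,0,0],[0,0,0],[0,0,0]], "twist": [[0,0.001,-0.001],[0,0.001,-0.001],[0,0,0],[0,0,0],[0,0,0],[0,0,0],[0,0,0],[0,0,0],[0,0,0],[0,0,0]], "jaw": [0,0,0,100,180,255,255,255,255,255], "grip_force": 25}}

```text
clock: 32.5
tcp_pos: [0.5755, -0.323, 0.333]
orientation: [2.219, 2.222, 0.007]
contact_force: [0.9, 0.1, -1.3]
grip_width: 0.018
```

```bash
python3 - <<'E'
from h import *
st()
th0=np.arccos(-(.5745-.5712)/.108); print(th0)
a=np.linspace(th0,0,17); x=-.108*np.cos(a); z=.108*np.sin(a)
dp=[[0,round((x[i+1]-x[i])/.12,3),round(-(z[i+1]-z[i])/.12,3)] for i in range(16)]; print(dp)
E
```

```text
t 32.5 tcp [ 0.5755 -0.323   0.333 ] F [ 0.9  0.1 -1.3] w 0.018
tool x [-0.001  1.     0.002] y [1.    0.001 0.004] z [ 0.004  0.002 -1.   ] J [ 0.1   0.56  0.46  1.69 -0.29  0.97  2.23]
1.6013566390073872
[[0, np.float64(-0.09), np.float64(0.002)], [0, np.float64(-0.089), np.float64(0.011)], [0, np.float64(-0.088), np.float64(0.02)], [0, np.float64(-0.085), np.float64(0.028)], [0, np.float64(-0.082), np.float64(0.037)], [0, np.float64(-0.078), np.float64(0.045)], [0, np.float64(-0.073), np.float64(0.052)], [0, np.float64(-0.068), np.float64(0.059)], [0, np.float64(-0.061), np.float64(0.066)], [0, np.float64(-0.055), np.float64(0.072)], [0, np.float64(-0.047), np.float64(0.077)], [0, np.float64(-0.039), np.float64(0.081)], [0, np.float64(-0.031), np.float64(0.085)], [0, np.float64(-0.022), np.float64(0.087)], [0, np.float64(-0.013), np.float64(0.089)], [0, np.float64(-0.005), np.float64(0.09)]]
```

Emit:
{"name": "apply_moves", "arguments": {"dp": [[0,-0.09,0.002],[0,-0.089,0.011],[0,-0.088,0.02],[0,-0.085,0.028],[0,-0.082,0.037],[0,-0.078,0.045],[0,-0.073,0.052],[0,0,0]], "twist": [[0,0,0],[0,0,0],[0,0,0],[0,0,0],[0,0,0],[0,0,0],[0,0,0],[0,0,0]], "jaw": [255,255,255,255,255,255,255,255]}}

```text
clock: 33.3
tcp_pos: [0.4989, -0.3229, 0.3078]
orientation: [2.218, 2.22, 0.01]
contact_force: [0.7, 0.1, -2.0]
grip_width: 0.0181
```

```bash
cat >> h.py <<'E'
def arc(n,to=0.):
    p,R,o=pose(); hx,hz=.5712,.067+.157
    th=np.arctan2(p[2]-hz,-(p[0]-hx)); rr=np.hypot(p[2]-hz,p[0]-hx); print("theta",th.round(3),"radius",rr.round(4))
    a=np.linspace(th,to,n+1); P=np.c_[hx-.108*np.cos(a),0*a+p[1],hz+.108*np.sin(a)]; P[0]=p
    print(json.dumps([np.round(R.inv().apply(P[i+1]-P[i])/.12,3).tolist() for i in range(n)]))
E
python3 - <<'E'
from h import *
st(); arc(9)
E
```

```text
t 33.3 tcp [ 0.4989 -0.3229  0.3078] F [ 0.7  0.1 -2. ] w 0.0181
tool x [-0.001  1.     0.002] y [1.    0.001 0.007] z [ 0.007  0.002 -1.   ] J [ 0.12  0.49  0.46  1.87 -0.29  0.85  2.3 ]
theta 0.858 radius 0.1107
[[-0.0, -0.048, 0.076], [-0.0, -0.057, 0.064], [-0.0, -0.05, 0.069], [-0.0, -0.044, 0.074], [-0.0, -0.036, 0.078], [-0.0, -0.029, 0.081], [-0.0, -0.021, 0.083], [-0.0, -0.013, 0.085], [-0.0, -0.005, 0.086]]
```

Emit:
{"name": "apply_moves", "arguments": {"dp": [[0,-0.05,0.066],[0,-0.057,0.064],[0,-0.05,0.069],[0,-0.044,0.074],[0,-0.036,0.078],[0,-0.029,0.081],[0,0,0]], "twist": [[0,0,0],[0,0,0],[0,0,0],[0,0,0],[0,0,0],[0,0,0],[0,0,0]], "jaw": [255,255,255,255,255,255,255]}}

```text
clock: 34.0
tcp_pos: [0.4645, -0.323, 0.2518]
orientation: [2.219, 2.221, 0.008]
contact_force: [1.1, 1.1, -0.6]
grip_width: 0.018
```

```bash
python3 - <<'E'
from h import *
st(); arc(4)
E
```

```text
t 34.0 tcp [ 0.4645 -0.323   0.2518] F [ 1.1  1.1 -0.6] w 0.018
tool x [-0.001  1.     0.002] y [1.    0.001 0.005] z [ 0.005  0.002 -1.   ] J [ 0.17  0.52  0.42  1.97 -0.33  0.71  2.37]
theta 0.255 radius 0.1103
[[-0.0, 0.005, 0.061], [-0.0, -0.009, 0.057], [-0.0, -0.006, 0.057], [-0.0, -0.002, 0.057]]
```

Emit:
{"name": "apply_moves", "arguments": {"dp": [[0,-0.005,0.06],[0,-0.007,0.057],[0,-0.004,0.057],[0,0,0.05],[0,0,0.02],[0,0,0.02],[0,0,0.02]], "twist": [[0,0,0],[0,0,0],[0,0,0],[0,0,0],[0,0,0],[0,0,0],[0,0,0]], "jaw": [255,255,255,255,255,255,255]}}

```text
clock: 34.7
tcp_pos: [0.4623, -0.3236, 0.2177]
orientation: [-2.221, -2.221, -0.01]
contact_force: [-4.3, 6.4, 18.3]
grip_width: 0.0177
```

```bash
python3 - <<'E'
from h import *
st(); arc(4)
E
```

```text
t 34.7 tcp [ 0.4623 -0.3236  0.2177] F [-4.3  6.4 18.3] w 0.0177
tool x [-0.     1.     0.005] y [1.    0.    0.004] z [ 0.004  0.005 -1.   ] J [ 0.2   0.58  0.39  1.98 -0.36  0.65  2.4 ]
theta -0.057 radius 0.1091
[[0.0, 0.008, -0.013], [0.0, -0.0, -0.013], [0.0, -0.0, -0.013], [0.0, -0.0, -0.013]]
```

Emit:
{"name": "apply_moves", "arguments": {"dp": [[0,0,0],[0,0,0],[0,0,0],[0,0,-0.15],[0,0,-0.35],[0,0,-0.4],[0,0,-0.1],[0,0,0],[0,0,0]], "twist": [[0,0,0],[0,0,0],[0,0,0],[0,0,0],[0,0,0],[0,0,0],[0,0,0],[0,0,0],[0,0,0]], "jaw": [150,80,0,0,0,0,0,0,0]}}

```text
clock: 35.6
tcp_pos: [0.4633, -0.3242, 0.3395]
orientation: [2.219, 2.223, 0.009]
contact_force: [0.3, 0.8, -0.2]
grip_width: 0.0855
```

```bash
python3 - <<'E'
from h import *
st(); f=grab("wrist"); save(f,"w25.png")
P=pts(f,(.43,.60,-.36,-.29),(.045,.10),(5,22,150)); P=P[P[:,0]<.480]; print("ball",sph(P,.01))
P=pts(f,(.49,.56,-.328,-.318),(.05,.10)); A=np.c_[P[:,:2]-P[:,:2].mean(0),np.ones(len(P))]; print("bar",P.mean(0).round(4),np.linalg.lstsq(A,P[:,2],rcond=None)[0].round(4))
g=grab("scene"); save(g,"s25.png",(160,110,300,210),5)
E
```

```text
t 35.6 tcp [ 0.4633 -0.3242  0.3395] F [ 0.3  0.8 -0.2] w 0.0855
tool x [-0.002  1.     0.004] y [1.    0.002 0.004] z [ 0.004  0.004 -1.   ] J [ 0.12  0.4   0.49  1.91 -0.25  0.89  2.3 ]
ball (array([ 0.4628, -0.3231,  0.068 ]), 403)
bar [ 0.524  -0.3232  0.072 ] [-0.0019  0.0047  0.072 ]
```

View pics/w25.png

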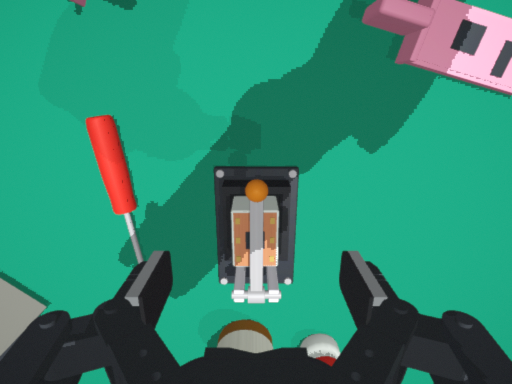

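View pics/s25.png

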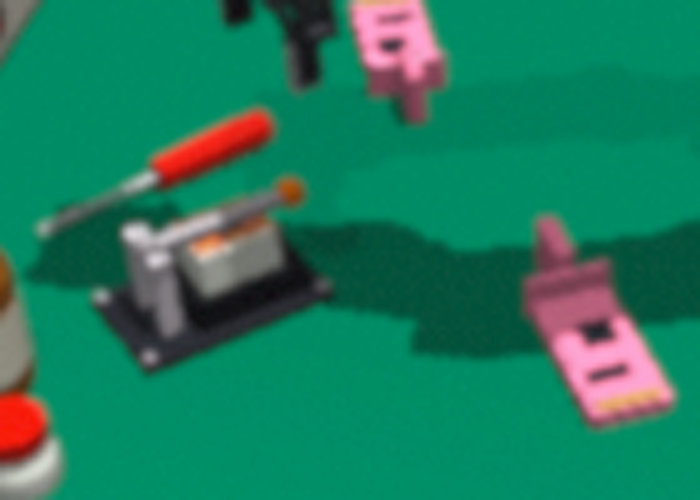

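```bash
python3 - <<'E'
from h import *
plan([((.475,.14,.40),92,0)])
E
```

```text
11 rows
{"dp": [[0.352, 0.01, -0.045], [0.352, 0.01, -0.045], [0.352, 0.011, -0.045], [0.352, 0.012, -0.045], [0.352, 0.013, -0.045], [0.352, 0.013, -0.045], [0.352, 0.014, -0.045], [0.352, 0.015, -0.045], [0.352, 0.016, -0.045], [0.351, 0.016, -0.045], [0.351, 0.017, -0.045]], "twist": [[0.0, 0.0, -0.001], [0.0, 0.0, -0.001], [0.0, 0.0, -0.001], [0.0, 0.0, -0.001], [0.0, 0.0, -0.001], [0.0, 0.0, -0.001], [0.0, 0.0, -0.001], [0.0, 0.0, -0.001], [0.0, 0.0, -0.001], [0.0, 0.0, -0.001], [0.0, 0.0, -0.001]], "jaw": [0, 0, 0, 0, 0, 0, 0, 0, 0, 0, 0]}
```

Emit:
{"name": "apply_moves", "arguments": {"dp": [[0.352,0.01,-0.08],[0.352,0.01,-0.08],[0.352,0.011,-0.08],[0.352,0.012,-0.045],[0.352,0.013,-0.045],[0.352,0.013,-0.045],[0.352,0.014,-0.045],[0.352,0.015,-0.02],[0.352,0.016,0],[0.351,0.016,0],[0.351,0.017,0],[0,0,0],[0,0,0]], "twist": [[0,0,-0.001],[0,0,-0.001],[0,0,-0.001],[0,0,-0.001],[0,0,-0.001],[0,0,-0.001],[0,0,-0.001],[0,0,-0.001],[0,0,-0.001],[0,0,-0.001],[0,0,-0.001],[0,0,0],[0,0,0]], "jaw": [0,0,0,0,0,0,0,0,0,0,0,0,0]}}

```text
clock: 37.0
tcp_pos: [0.4718, 0.159, 0.3755]
orientation: [-2.183, -2.234, 0.033]
contact_force: [-1.0, -1.4, 0.2]
grip_width: 0.0855
```

```bash
python3 - <<'E'
from h import *
st(); f=grab("wrist"); save(f,"w26.png")
for nm,l,b in (("red",(170,8,150),(.55,.64,.06,.15)),("yel",(22,38,150),(.55,.64,.13,.22))):
    q=pts(f,b,(.033,.050),l); q=q[abs(q[:,1]-((b[2]+b[3])/2))>.012]; print(nm,np.median(q[:,0]+.0351*q[:,1]).round(4),len(q))
    q=pts(f,b,(.058,.075)); q=q[q[:,0]>.6]; print("face",np.median(q[:,0]+.0351*q[:,1]).round(4),len(q))
plan([((.4684,.4226,.38),97.1,0)])
E
```

```text
t 37.0 tcp [0.4718 0.159  0.3755] F [-1.  -1.4  0.2] w 0.0855
tool x [-0.023  1.    -0.002] y [ 0.999  0.023 -0.028] z [-0.028 -0.003 -1.   ] J [-0.68  0.23  0.27  2.01 -0.08  0.94  1.23]
red 0.6141 247
face 0.6198 872
yel 0.6141 257
face 0.6197 860
6 rows
{"dp": [[0.366, 0.004, -0.007], [0.366, 0.01, -0.007], [0.365, 0.016, -0.007], [0.365, 0.022, -0.007], [0.365, 0.028, -0.007], [0.364, 0.035, -0.007]], "twist": [[-0.002, 0.0, -0.008], [-0.002, 0.0, -0.008], [-0.002, 0.0, -0.008], [-0.002, 0.0, -0.008], [-0.002, 0.0, -0.008], [-0.002, 0.0, -0.008]], "jaw": [0, 0, 0, 0, 0, 0]}
```

View pics/w26.png

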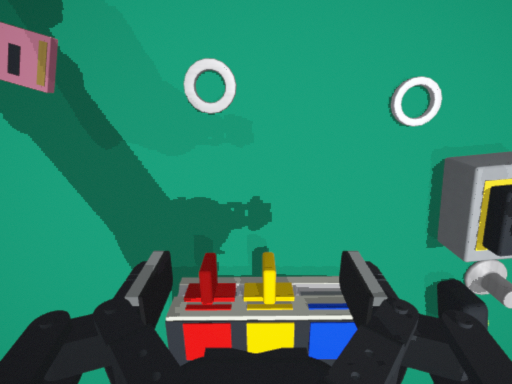

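Both modules are still flush (plate 5.6 mm ahead of the face). On to the isolator.

Emit:
{"name": "apply_moves", "arguments": {"dp": [[0.366,0.004,-0.02],[0.366,0.01,-0.007],[0.365,0.016,-0.007],[0.365,0.022,-0.007],[0.365,0.028,-0.007],[0.3,0.035,-0.007],[0,0,0],[0,0,0]], "twist": [[-0.002,0,-0.008],[-0.002,0,-0.008],[-0.002,0,-0.008],[-0.002,0,-0.008],[-0.002,0,-0.008],[-0.002,0,-0.008],[0,0,0],[0,0,0]], "jaw": [0,0,0,0,0,0,0,0]}}

```text
clock: 37.85
tcp_pos: [0.4762, 0.4096, 0.375]
orientation: [2.103, 2.333, -0.019]
contact_force: [0.4, -0.2, -0.2]
grip_width: 0.0856
```

```bash
python3 - <<'E'
from h import *
st(); f=grab("wrist"); save(f,"w27.png")
print(" iso ball",sph(pts(f,(.4,.58,.35,.48),(.118,.16)),.013))
plan([((.4684,.4226,.32),97.1,0,.03),((.4684,.4226,.289),97.1,0,.03)])
E
```

```text
t 37.85 tcp [0.4762 0.4096 0.375 ] F [ 0.4 -0.2 -0.2] w 0.0856
tool x [-0.103  0.995 -0.009] y [ 0.995  0.103 -0.009] z [-0.008 -0.009 -1.   ] J [-0.94  0.43  0.17  1.71 -0.08  1.02  0.94]
 iso ball (array([0.4688, 0.4223, 0.1306]), 877)
4 rows
{"dp": [[0.059, -0.024, 0.229], [0.058, -0.024, 0.229], [0.0, 0.0, 0.129], [0.0, 0.0, 0.129]], "twist": [[-0.002, 0.002, -0.005], [-0.002, 0.002, -0.005], [0.0, 0.0, 0.0], [0.0, 0.0, 0.0]], "jaw": [0, 0, 0, 0]}
```

Emit:
{"name": "apply_moves", "arguments": {"dp": [[0.059,-0.024,0.2],[0.058,-0.024,0.2],[0,0,0.05],[0,0,0],[0,0,0]], "twist": [[-0.002,0.002,-0.005],[-0.002,0.002,-0.005],[0,0,0],[0,0,0],[0,0,0]], "jaw": [0,0,0,0,0]}}

```text
clock: 38.4
tcp_pos: [0.4729, 0.4137, 0.321]
orientation: [2.092, 2.34, -0.001]
contact_force: [-0.4, 0.6, -0.9]
grip_width: 0.0855
```

```bash
python3 - <<'E'
from h import *
st(); f=grab("wrist"); save(f,"w28.png")
plan([((.4684,.4226,.289),97.1,0,.02)])
E
```

```text
t 38.4 tcp [0.4729 0.4137 0.321 ] F [-0.4  0.6 -0.9] w 0.0855
tool x [-0.111  0.994 -0.002] y [0.994 0.111 0.001] z [ 0.001 -0.002 -1.   ] J [-0.93  0.49  0.16  1.76 -0.09  0.9   0.94]
2 rows
{"dp": [[0.04, -0.016, 0.134], [0.039, -0.015, 0.134]], "twist": [[0.0, 0.001, -0.003], [0.0, 0.001, -0.003]], "jaw": [0, 0]}
```

View pics/w28.png

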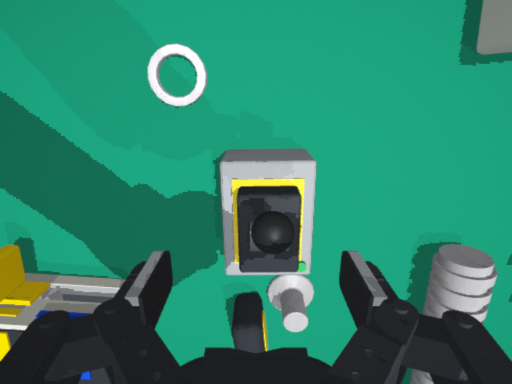

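Emit:
{"name": "apply_moves", "arguments": {"dp": [[0.04,-0.016,0.134],[0.039,-0.015,0.12],[0,0,0],[0,0,0],[0,0,0],[0,0,0],[0,0,0],[0,0,0],[0,0,0]], "twist": [[0,0.001,-0.003],[0,0.001,-0.003],[0,0,0],[0,0,0],[0,0,0],[0,0,0],[0,0,0],[0,0,0],[0,0,0]], "jaw": [0,0,0,120,220,255,255,255,255], "grip_force": 25}}

```text
clock: 39.35
tcp_pos: [0.469, 0.4225, 0.2906]
orientation: [2.08, 2.354, 0.007]
contact_force: [0.1, 1.3, -3.0]
grip_width: 0.0238
```

```bash
python3 - <<'E'
from h import *
st()
E
```

```text
t 39.35 tcp [0.469  0.4225 0.2906] F [ 0.1  1.3 -3. ] w 0.0238
tool x [-0.123  0.992  0.003] y [0.992 0.123 0.004] z [ 0.003  0.004 -1.   ] J [-0.94  0.53  0.14  1.77 -0.1   0.84  0.95]
```

Emit:
{"name": "apply_moves", "arguments": {"dp": [[0,0.068,-0.025],[0,0.073,-0.015],[0,0.074,-0.005],[0,0.075,0.002],[0,0.073,0.013],[0,0.072,0.023],[0,0.067,0.034],[0,0.03,0.01],[0,0,0]], "twist": [[0,0,0],[0,0,0],[0,0,0],[0,0,0],[0,0,0],[0,0,0],[0,0,0],[0,0,0],[0,0,0]], "jaw": [255,255,255,255,255,255,255,255,255]}}

```text
clock: 40.25
tcp_pos: [0.5394, 0.431, 0.2871]
orientation: [2.08, 2.352, 0.013]
contact_force: [1.5, 0.2, 1.1]
grip_width: 0.006
```

```bash
python3 - <<'E'
from h import *
st()
E
```

```text
t 40.25 tcp [0.5394 0.431  0.2871] F [1.5 0.2 1.1] w 0.006
tool x [-0.122  0.992  0.005] y [0.992 0.122 0.007] z [ 0.006  0.005 -1.   ] J [-0.87  0.62  0.15  1.62 -0.11  0.9   1.02]
```

Emit:
{"name": "apply_moves", "arguments": {"dp": [[0,0.1,0],[0,0.1,-0.05],[0,0,-0.2],[0,-0.1,-0.4],[0,-0.3,-0.35],[0,-0.3,0],[0,0,0],[0,0,0]], "twist": [[0,0,0],[0,0,0],[0,0,0],[0,0,0],[0,0,0],[0,0,0],[0,0,0],[0,0,0]], "jaw": [255,255,255,200,100,0,0,0]}}

```text
clock: 41.05
tcp_pos: [0.4786, 0.4249, 0.405]
orientation: [-2.079, -2.353, -0.01]
contact_force: [0.8, -0.3, 0.5]
grip_width: 0.0722
```

```bash
python3 - <<'E'
from h import *
st(); f=grab("wrist"); save(f,"w29.png")
print(" iso ball",sph(pts(f,(.4,.58,.35,.48),(.118,.16)),.013))
for n in ("top","scene"): print(n,sph(pts(grab(n),(.4,.58,.35,.48),(.118,.16)),.013))
E
```

```text
t 41.05 tcp [0.4786 0.4249 0.405 ] F [ 0.8 -0.3  0.5] w 0.0722
tool x [-0.123  0.992  0.005] y [0.992 0.123 0.004] z [ 0.003  0.006 -1.   ] J [-0.94  0.42  0.16  1.66 -0.08  1.07  0.94]
 iso ball (array([0.5166, 0.4282, 0.1344]), 687)
top (array([0.5154, 0.4307, 0.1312]), 21)
scene (array([0.5193, 0.4278, 0.1322]), 134)
```

View pics/w29.png

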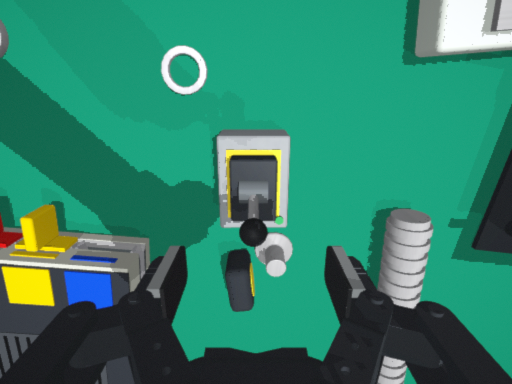

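```bash
python3 - <<'E'
from h import *
plan([((.474,.4231,.33),97.1,255,.03),((.474,.4231,.288),97.1,255,.02)])
E
```

```text
6 rows
{"dp": [[-0.003, -0.016, 0.205], [-0.003, -0.016, 0.205], [-0.003, -0.016, 0.205], [0.0, 0.0, 0.116], [0.0, 0.0, 0.116], [0.0, 0.0, 0.116]], "twist": [[0.0, -0.001, 0.0], [0.0, -0.001, 0.0], [0.0, -0.001, 0.0], [0.0, 0.0, 0.0], [0.0, 0.0, 0.0], [0.0, 0.0, 0.0]], "jaw": [255, 255, 255, 255, 255, 255]}
```

Emit:
{"name": "apply_moves", "arguments": {"dp": [[0,-0.06,0],[0,0,0],[0,0,0],[0,0,0],[0,0,0.205],[0,0,0.205],[0,0,0.205],[0,0,0.1],[0,0,0]], "twist": [[0,-0.001,0],[0,-0.001,0],[0,0,0],[0,0,0],[0,0,0],[0,0,0],[0,0,0],[0,0,0],[0,0,0]], "jaw": [255,255,255,255,255,255,255,255,255]}}

```text
clock: 42.1
tcp_pos: [0.4751, 0.4233, 0.3137]
orientation: [2.083, 2.347, 0.002]
contact_force: [0.7, -0.3, -0.0]
grip_width: -0.0002
```

```bash
python3 - <<'E'
from h import *
st(); plan([((.474,.4231,.288),97.1,255,.02)])
E
```

```text
t 42.1 tcp [0.4751 0.4233 0.3137] F [ 0.7 -0.3 -0. ] w -0.0002
tool x [-0.119  0.993 -0.002] y [0.993 0.119 0.003] z [ 0.003 -0.002 -1.   ] J [-0.94  0.51  0.15  1.74 -0.09  0.89  0.94]
2 rows
{"dp": [[0.0, -0.005, 0.107], [0.0, -0.005, 0.107]], "twist": [[0.001, 0.0, -0.001], [0.001, 0.0, -0.001]], "jaw": [255, 255]}
```

Emit:
{"name": "apply_moves", "arguments": {"dp": [[0,-0.005,0.107],[0,-0.005,0.1],[0,0,0],[0,0.06,0],[0,0.06,0],[0,0.04,0],[0,0.03,0]], "twist": [[0.001,0,-0.001],[0.001,0,-0.001],[0,0,0],[0,0,0],[0,0,0],[0,0,0],[0,0,0]], "jaw": [255,255,255,255,255,255,255]}}

```text
clock: 42.8
tcp_pos: [0.4992, 0.4271, 0.2903]
orientation: [2.08, 2.354, 0.003]
contact_force: [-1.4, -0.5, -1.1]
grip_width: -0.0003
```

```bash
python3 - <<'E'
from h import *
st()
E
```

```text
t 42.8 tcp [0.4992 0.4271 0.2903] F [-1.4 -0.5 -1.1] w -0.0003
tool x [-0.123  0.992  0.001] y [0.992 0.123 0.002] z [ 0.002  0.002 -1.   ] J [-0.9   0.57  0.14  1.71 -0.1   0.87  0.97]
```

Emit:
{"name": "apply_moves", "arguments": {"dp": [[0,0.03,0],[0,0.03,0],[0,0.03,0],[0,0.03,0]], "twist": [[0,0,0],[0,0,0],[0,0,0],[0,0,0]], "jaw": [255,255,255,255]}}

```text
clock: 43.2
tcp_pos: [0.5062, 0.4292, 0.2899]
orientation: [-2.068, -2.349, 0.031]
contact_force: [-13.3, -3.9, 10.3]
grip_width: -0.0
```

```bash
python3 - <<'E'
from h import *
st()
E
```

```text
t 43.2 tcp [0.5062 0.4292 0.2899] F [-13.3  -3.9  10.3] w -0.0
tool x [-0.127  0.992 -0.004] y [ 0.992  0.127 -0.023] z [-0.022 -0.007 -1.   ] J [-0.89  0.58  0.14  1.68 -0.11  0.91  0.99]
```

At the end stop (13 N). Back off and inspect everything.

Emit:
{"name": "apply_moves", "arguments": {"dp": [[0,-0.12,0],[0,-0.15,0],[0,0,-0.2],[0,0,-0.4],[0,0,-0.4],[0,0,-0.1],[0,0,0],[0,0,0]], "twist": [[0.01,0,0],[0,0,0],[0,0,0],[0,0,0],[0,0,0],[0,0,0],[0,0,0],[0,0,0]], "jaw": [255,255,255,255,255,200,100,0]}}

```text
clock: 44.0
tcp_pos: [0.4768, 0.4261, 0.4274]
orientation: [-2.056, -2.338, 0.058]
contact_force: [-0.1, -0.1, -0.5]
grip_width: 0.0434
```

```bash
python3 - <<'E'
from h import *
st(); f=grab("wrist"); save(f,"w30.png")
print(" iso ball",sph(pts(f,(.4,.58,.35,.48),(.118,.16)),.013))
g=grab("top"); save(g,"t30.png"); print(sph(pts(g,(.4,.58,.35,.48),(.118,.16)),.013))
g=grab("scene"); save(g,"s30.png"); print(sph(pts(g,(.4,.58,.35,.48),(.118,.16)),.013))
print("cl ball scene",sph(pts(g,(.43,.49,-.36,-.29),(.05,.10),(5,22,120)),.01))
E
```

```text
t 44.0 tcp [0.4768 0.4261 0.4274] F [-0.1 -0.1 -0.5] w 0.0434
tool x [-0.128  0.992 -0.003] y [ 0.991  0.128 -0.046] z [-0.046 -0.009 -0.999] J [-0.93  0.41  0.15  1.61 -0.09  1.16  0.95]
 iso ball (array([0.5255, 0.4293, 0.1303]), 550)
(array([0.5249, 0.4322, 0.1297]), 69)
(array([0.5287, 0.4287, 0.128 ]), 130)
cl ball scene (array([ 0.4667, -0.3239,  0.066 ]), 21)
```

View pics/t30.png

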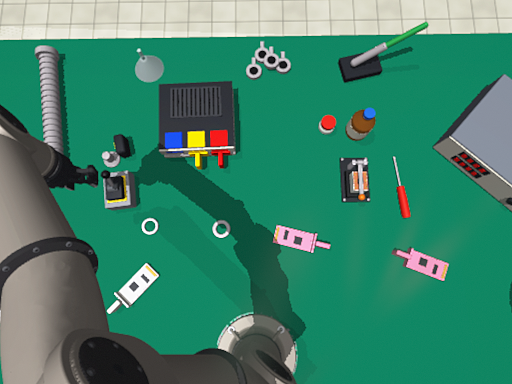

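View pics/s30.png

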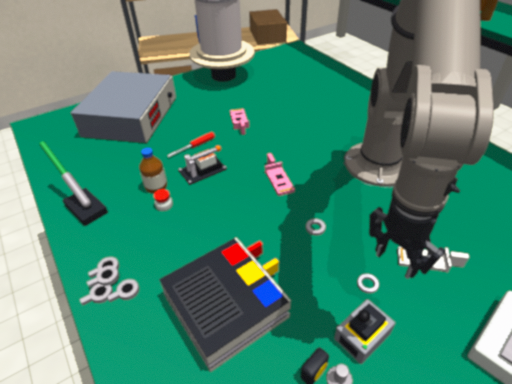

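View pics/w30.png

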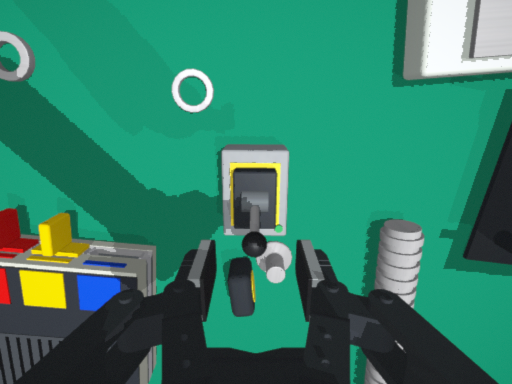

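```bash
python3 - <<'E'
from bench import r
print(r.hand_in())
E
```

```text
the job is handed in; nothing more can be done
None
```

The job is done and handed in at about 44 s of the 210 s allowed, with the robot touching nothing. The hand-in gave no verdict, so what follows is from my own measurements.

**What I did:** I switched the isolator off, then slid the red and yellow modules into their own bays; there was no blue module on the bench. I then seated the carrier, swung the locking lever shut over it, and switched the isolator back on.

**Last checks:**
- **Modules:** Both front plates stand about 5.6 mm proud of the mainframe face, which matches a 6 mm plate lying flush.
- **Carrier:** Its top measured about 61 mm above the bench against 60 mm when fully seated, and it looked level from close above. An earlier, more oblique view had shown about 0.9° of tilt.
- **Locking lever:** It shut fully, with the bar level and the ball at 68 mm against a nominal 67 mm.
- **Isolator:** Off was confirmed by the ball's position before anything was plugged in. Switching it back on took two goes: the first pinch slipped and left it about 5 mm short. I pushed it against its stop with closed fingers, and the ball ended at the calculated "on" position. The green lamp on its box looked the same in both states, so I didn't use it.
- **Bystanders:** They look unmoved in the last top and scene pictures.

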